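# Prop and hold the mould-insert frame

### The arm

A 6-joint arm with a two-finger parallel gripper is mounted at the origin on the work surface. World frame = base frame: x ahead of the robot, y to its left, z up, the work surface at z = 0. Lengths are in m, angles in rad, forces in N, time in s.
With the tool pointing down it reaches from about 0.425 to 0.95 m from the base axis. Payload 3.5 kg.
Tool frame: the origin (TCP) lies at the very end of the fingers, on their centre line; the grasp point (between the pads) lies 19 mm behind it; y points along the fingers, z is the direction in which the jaws open and shut, and the axes are right-handed (so a half turn about y gives the same grasp; the last joint's range is limited). The gripper opens to 85 mm and grips with 20 to 120 N. Pads are 22 mm wide; open, the fingers measure 114 mm over their backs; the gripper's body (76 mm by 85 mm) begins 54 mm behind the grasp point. The pads swing forward as they close: fully open they stand 13 mm farther back than shut.
Start: joints at [0.967, 0.286, 1.577, -0, 1.279, -0.15], TCP at [0.296, 0.607, 0.231] pointing down, gripper open.
Joint ranges: [-2.77, 2.77], [-0.9, 2.22], [0.21, 2.48], [-1.53, 4.67], [0.24, 2.81], [-2.84, 2.84]. Speed limits (rad/s): [2.79, 2.79, 3.14, 3.14, 3.14, 3.14].

### API

Orientations are given as a unit quaternion [x, y, z, w].
In Python, from plant import ctrl, cams gives the robot as it stands.
- The arm moves only by the tool play_rows, never from a script. Its argument "steps" is a list of rows, each an object of numbers: "claw": the finger opening in cm, from 0 to 8.54; "tx", "ty", "tz": the shift along the tool's x, y, z in cm; "ax", "ay", "az": the turn, a rotation vector about the tool's x, y, z in degrees. A call has 1 to 12 rows; each row is the pose to reach, as a shift and turn from the pose commanded when the call began, along the tool's axes at that moment; what a row does not reach only later rows make up. A row lasts 1/12 s, in which the tool goes at most 41.7 mm and 7.16 degrees, less where a joint would pass 70% of its speed; a pose out of reach is approached as far as the arm can. A call with a gripper value outside its range is refused whole. The fingers move at their own pace and stop on an object; "grip_force" is the grip in N (left out, the last holds). Time passes only in rows, so rows that repeat a pose let the fingers close. It gives the time, the measured TCP pose, the force and the opening at its end, in the units of the state.
- ctrl.get_state(): the state, without advancing time (a new reading comes with each control period).
- cams.read_camera(name): name is "scene" or "side" or "wrist"; returns (picture, depth): 480x640x3 uint8, blue, green, red; 480x640 float32, m along the optical axis (not along the pixel's ray), 0 where there is no reading.
- cams.camera_model(name): a dict with "intrinsics" (3x3 intrinsics, pixels), "rvec" (rotation vector, rad) and "tvec" (3), from world to camera coordinates, as OpenCV has them; the wrist camera has in their place "tool_from_camera" (4x4, takes a point from camera to tool coordinates, whose origin is the TCP and whose axes are the tool frame's). Camera axes: x right, y down, z forward; pixel columns grow to the right and rows downward; lengths in m; the calibration is good to about 2 mm. The wrist camera is an equidistant fisheye: a pixel r from the principal point sees the ray r / f radians off the axis. A picture is of the moment at which its call begins: read the wrist's pose just before it. camera_model takes no time and is no camera call.
- ctrl.sign_off(): hands the job in, once; it reports no verdict.
The state is a dict: "time": time; "qpos": joint angles; "dq": joint speeds; "joint_efforts": joint torques, N m; "eef_pos": TCP position; "tcp_rot": TCP orientation; "contact_force": force on the tool from outside, world axes, zero at the start; "wrist_torque": the same for the moment, N m; "opening": opening from 0.0 (shut) to 1.0 (fully open).
Only numpy, scipy, OpenCV 4.12 (cv2) and the standard library are available. Lean on these libraries where they do the work, as an engineer would, in place of code of your own. Each camera call takes 0.05 s, during which the arm holds its last target.

### The job

Lay the thin rectangular steel shoe plate flat and squarely inside the outlined landing spot of the tilting stand. Then flip the prop leg down, over centre, until it snaps fully onto its lower stop. Finally bring the leaning frame upright until the leg's rubber foot presses on the plate, and finish while holding the frame there with the gripper so it cannot tip back; leave the other parts on the bench alone.

Things in the scene. Friction and masses are not known exactly. Their poses are not given: they have to be found in the camera images.
- stand: grey-painted steel base plate, fixed to the bench, 10 mm thick: main part 170 x 180 mm (x -45 to 125, y -90 to 90) and a tongue 80 mm wide reaching to x = -150 mm. Origin on the bench surface under the frame's hinge line; z up; the hinge line runs along its y. The frame leans back towards its +x; landing spot and prop leg are on its -x side
- landing (a point): centre of the landing spot (outlined by a 74 x 50 mm rectangle of thin black lines, long way along the stand's x) on the tongue's top, 10 mm above the bench, 102 mm to -x of the stand's origin
- frame_hinge (a point): middle of the frame's hinge line, 22 mm above the stand's origin
- tilt_frame (a joint): lean of the frame (152 mm wide, about 1.2 kg) about the hinge line: 0 = upright, positive = leaning back to the stand's +x; range -0.06 to 0.36. Back-heavy: let go, it always falls back to 0.36; 1 to 4 N at the grip bar raise it. With the leg down and the 6 mm shoe plate under the foot, the foot meets the plate just at 0; with no plate it comes forward to -0.06
- grip_bar (a point): round steel bar, 18 mm diameter, 152 mm long along the frame's y, the top of the frame, 196 mm from the hinge line; this point is the bar's middle; free for 40 mm below it and all round, but for the two frame posts at its ends (y = +-68 mm).
- prop_leg (a joint): swing of the prop leg about its hub: 0 = stowed, sticking out sideways along the stand's +y, slightly raised; grows as it swings down; 2.007 = lower stop, 15 degrees past its lowest point. Over-centre spring: below about 0.9 it springs back to 0, above about 1.0 it snaps by itself to the lower stop. 1 to 3 N at leg_push moves it
- leg_push (a point): point on the prop leg's centre line, 100 mm out from leg_hub; the leg is a straight steel rod of 12 mm diameter, 130 mm from hub to foot
- leg_hub (a point): pivot of the prop leg on the frame's front, at (-30, 34, 106) mm from frame_hinge in frame axes (the stand's axes when upright). The leg swings in the plane of the frame's y and a line sloping 35 degrees forward (to -x) of the frame's straight down: from 100 degrees off that line on the +y side to 15 degrees beyond it on the -y side
- foot: black rubber ball of 9 mm radius at the end of the prop leg; origin at its centre
- shoe_plate: thin rectangular steel plate, 64 (x) x 40 (y) x 6 mm, 0.12 kg, loose, lying flat on the bench; origin at the centre of its underside
- locating_ring: bystander: steel ring 66 mm outside, 28 mm hole, 10 mm thick, lying on the bench
- bush: bystander: upright flanged steel bush 60 mm tall, 52 mm flange
- slide_block: bystander: stepped steel block 70 x 50 x 46 mm

How it is judged:
By the outcome, as a careful person would: the job done as asked, in the order asked, and still so for the second after the job is handed in, while the arm keeps its last pose, push and grip.
It also fails if it takes over 64 s, if anything falls off the work surface, if the arm or the gripper's body presses on something with over 40 N, if the wrist force passes 120 N, or if a joint passes its speed limit or range.

## Working session

There is one attempt and no reset: what is moved stays moved. The work goes in short steps, Python scripts to look and compute and a tool call to move; the robot and the scene stay as the last step left them, time stands still between calls to the robot, and variables do not carry over. Pictures are saved under pics/ and viewed, and the job is handed in when it is done.

Besides the shell and the picture viewer there is one more tool, called after "Emit:" as name(argument=value, ...) on one line, values as JSON. play_rows: Moves the arm, as the interface text tells. Its arguments: {"type":"object","properties":{"steps":{"type":"array","items":{"type":"object","properties":{"claw":{"type":"number"},"tx":{"type":"number"},"ty":{"type":"number"},"tz":{"type":"number"},"ax":{"type":"number"},"ay":{"type":"number"},"az":{"type":"number"}}}},"grip_force":{"type":"number"}},"required":["steps"]}

```bash
ls; mkdir -p pics
python3 - <<'E'
from plant import ctrl,cams
import cv2,numpy as np
print(ctrl.get_state())
for n in ["scene","side","wrist"]:
    p,d=cams.read_camera(n); cv2.imwrite(f"pics/{n}0.png",p); np.save(f"pics/{n}0d.npy",d); print(n,cams.camera_model(n),d.min(),d.max())
E
```

```text
pics
{'time': 0.0, 'qpos': array([ 9.67013622e-01,  2.87181689e-01,  1.57818700e+00,  1.45917784e-05,
        1.27858259e+00, -1.50010028e-01]), 'dq': array([-0.0007267 , -0.00066479,  0.00137974,  0.00098632, -0.00037584,
        0.00055154]), 'joint_efforts': array([-1.79513136e-04, -4.05970967e+01, -2.92632186e+01, -1.29685068e-04,
        5.83795234e-03, -1.54205941e-05]), 'eef_pos': array([0.29549199, 0.60615473, 0.22993107]), 'tcp_rot': array([ 0.68975745, -0.1593728 ,  0.15874981, -0.68821034]), 'contact_force': array([ 0.6298667 , -0.18330307,  0.04084291]), 'wrist_torque': array([ 0.04111503, -0.00424939, -0.01633213]), 'opening': 1.0007632374191753}
scene {'intrinsics': array([[521.52807566,   0.        , 328.35626365],
       [  0.        , 521.52807566, 240.29287774],
       [  0.        ,   0.        ,   1.        ]]), 'rvec': array([ 0.9666097 ,  2.67277287, -0.82279307]), 'tvec': array([ 0.38058103, -0.24465608,  1.70134522])} 0.0 3.5938659
side {'intrinsics': array([[476.87584624,   0.        , 323.7604331 ],
       [  0.        , 476.87584624, 238.80549395],
       [  0.        ,   0.        ,   1.        ]]), 'rvec': array([ 2.25192473,  0.17491759, -0.08868758]), 'tvec': array([-0.53374217,  0.11081453,  1.10959499])} 0.0 3.9199052
wrist {'intrinsics': array([[371.64829954,   0.        , 325.66611284],
       [  0.        , 371.64829954, 233.45094534],
       [  0.        ,   0.        ,   1.        ]]), 'tool_from_camera': array([[-4.98912300e-05,  9.65125610e-01,  2.61787233e-01,
        -6.62046917e-02],
       [-1.13265284e-03, -2.61787120e-01,  9.65124977e-01,
        -1.42503072e-01],
       [ 9.99999357e-01, -2.48362780e-04,  1.10621314e-03,
        -5.35954085e-04],
       [ 0.00000000e+00,  0.00000000e+00,  0.00000000e+00,
         1.00000000e+00]])} 0.0 1.4576238
```

View pics/scene0.png

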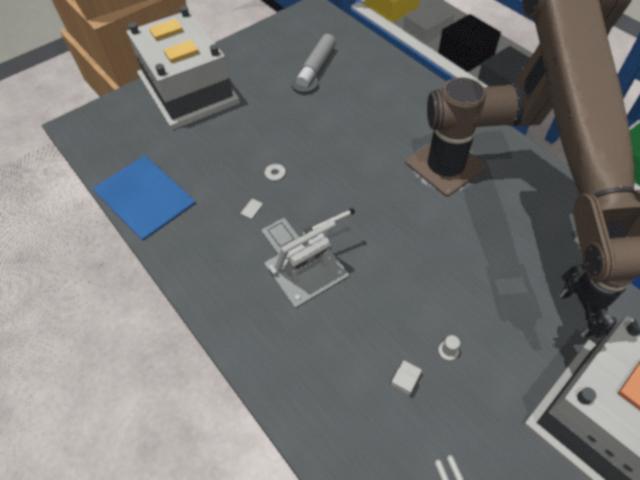

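View pics/side0.png

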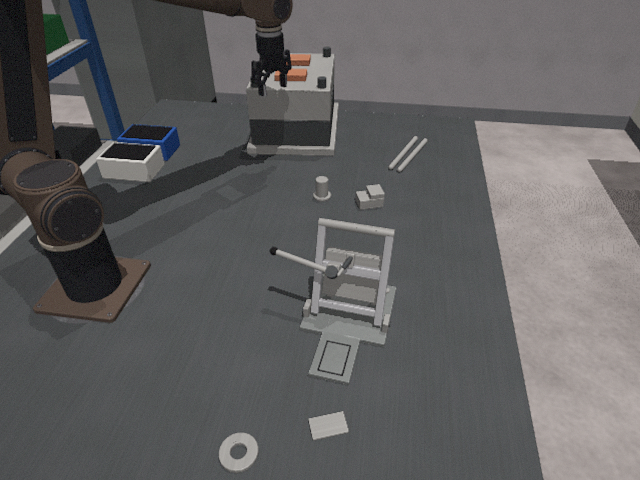

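View pics/wrist0.png

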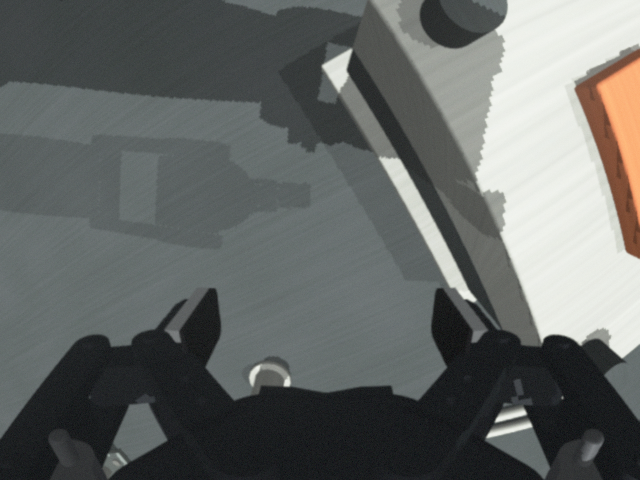

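The scene view has the stand near (300,260) and the plate near (252,208). In the side view the plate is at (328,425) and the landing at (335,358). I'll zoom in and measure.

```bash
cat > h.py <<'E'
import cv2,numpy as np
from plant import ctrl,cams
from scipy.spatial.transform import Rotation as R
def ray(n,uv):
    m=cams.camera_model(n);K=m['intrinsics'];Rm=cv2.Rodrigues(m['rvec'])[0];t=m['tvec']
    uv=np.atleast_2d(uv).astype(float)
    d=np.c_[(uv[:,0]-K[0,2])/K[0,0],(uv[:,1]-K[1,2])/K[1,1],np.ones(len(uv))]@Rm
    return -Rm.T@t,d
def onz(n,uv,z):
    o,d=ray(n,uv); return o+d*((z-o[2])/d[:,2])[:,None]
def proj(n,P):
    m=cams.camera_model(n); return cv2.projectPoints(np.atleast_2d(P).astype(float),m['rvec'],m['tvec'],m['intrinsics'],None)[0][:,0]
def wray(uv,pos,q):
    m=cams.camera_model('wrist');K=m['intrinsics'];T=m['tool_from_camera']
    uv=np.atleast_2d(uv).astype(float);x=(uv-K[:2,2])/K[0,0]
    r=np.linalg.norm(x,axis=1);s=np.sinc(r/np.pi)
    d=np.c_[x*s[:,None],np.cos(r)]
    Rt=R.from_quat(q).as_matrix()
    return Rt@T[:3,3]+pos, d@T[:3,:3].T@Rt.T
def wonz(uv,z,pos,q):
    o,d=wray(uv,pos,q); return o+d*((z-o[2])/d[:,2])[:,None]
def rect(mask,n,z,fn=None):
    pass
E
python3 - <<'E'
from h import *
s=cv2.imread('pics/side0.png');c=cv2.imread('pics/scene0.png')
a=cv2.resize(s[200:480,210:420],None,fx=2.8,fy=2.1*1.0) if 0 else cv2.resize(s[210:450,220:420],None,fx=2.5,fy=2.5,interpolation=cv2.INTER_CUBIC)
b=cv2.resize(c[180:320,220:380],None,fx=4,fy=4,interpolation=cv2.INTER_CUBIC)
cv2.imwrite('pics/a1.png',a);cv2.imwrite('pics/b1.png',b)
for n,im,box in [('side',s,(300,405,355,445)),('scene',c,(238,196,268,220))]:
    x0,y0,x1,y1=box
    g=cv2.cvtColor(im,cv2.COLOR_BGR2GRAY)[y0:y1,x0:x1]
    t,m=cv2.threshold(g,0,255,cv2.THRESH_OTSU)
    k=max(cv2.findContours(m,0,1)[0],key=cv2.contourArea)
    r=cv2.minAreaRect(k);bx=cv2.boxPoints(r)+[x0,y0]
    print(n,r,bx.tolist());P=onz(n,bx,0.006);print(P.round(4),P.mean(0), [np.linalg.norm(P[i]-P[i-1]) for i in range(4)])
E
```

```text
side ((27.92353057861328, 19.905879974365234), (21.90997314453125, 36.33584976196289), 77.47119140625) [[307.811767578125, 418.1529417037964], [343.2823486328125, 410.2705879211426], [348.03529357910156, 431.65881729125977], [312.56471252441406, 439.5411720275879]]
[[ 0.5519 -0.253   0.006 ]
 [ 0.612  -0.2281  0.006 ]
 [ 0.6252 -0.2671  0.006 ]
 [ 0.5671 -0.2906  0.006 ]] [ 0.58905603 -0.25968469  0.006     ] [np.float64(0.04053816559769588), np.float64(0.06506633371988822), np.float64(0.041159563903663945), np.float64(0.0626773817266767)]
scene ((13.182928085327148, 12.146341323852539), (12.025379180908203, 20.61493682861328), 38.65980911254883) [[240.04878187179565, 212.43902397155762], [252.92683029174805, 196.34146332740784], [262.3170738220215, 203.85365867614746], [249.43902587890625, 219.95121955871582]]
[[ 0.6228 -0.2685  0.006 ]
 [ 0.5564 -0.2949  0.006 ]
 [ 0.5512 -0.2515  0.006 ]
 [ 0.617  -0.2263  0.006 ]] [ 0.58685475 -0.26031224  0.006     ] [np.float64(0.04258920275499784), np.float64(0.07149832576217033), np.float64(0.04368284759318189), np.float64(0.07053324217004728)]
```

View pics/a1.png

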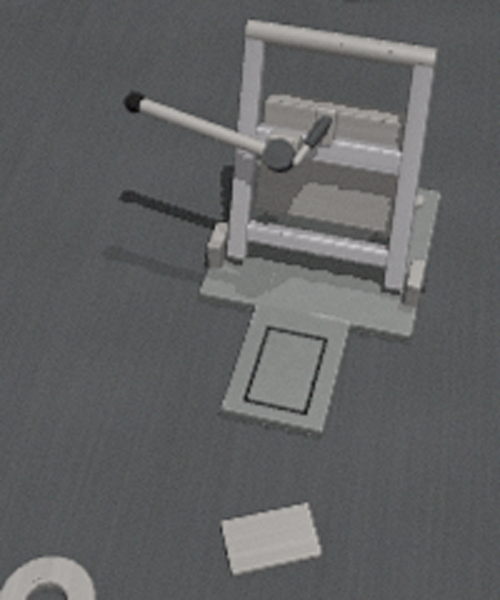

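View pics/b1.png

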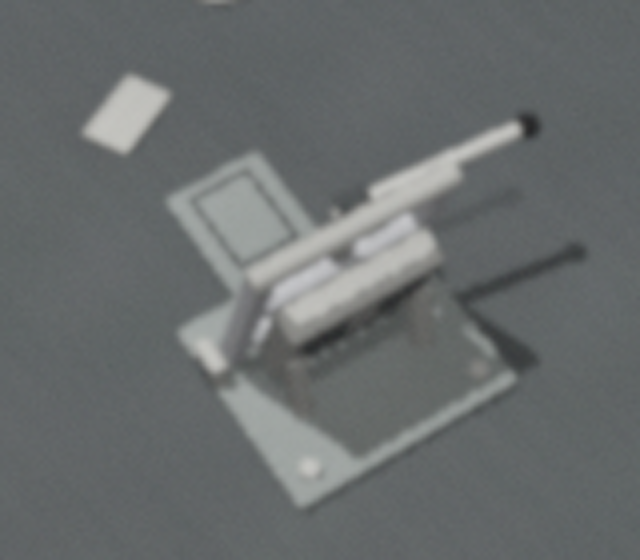

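Run:
```python
from h import *
bx=np.array([[265,326],[327,338],[308,413],[245,402]])/2.5+[220,210]
P=onz('side',bx,0.010);print(P.round(4),P.mean(0))
f=(P[3]+P[2]-P[0]-P[1])/2;print('len',np.linalg.norm(f),'-x dir deg',np.degrees(np.arctan2(f[1],f[0])))
bx=np.array([[190,205],[246,168],[300,235],[245,272]])/4+[220,180]
Q=onz('scene',bx,0.010);print(Q.round(4),Q.mean(0))
# grip bar ends in both views: triangulate
for a,b in [((248,28),(455,175)),((436,55),(255,277))]:
    o1,d1=ray('side',np.array(a)/2.5+[220,210]);o2,d2=ray('scene',np.array(b)/4+[220,180]);d1=d1[0];d2=d2[0]
    A=np.c_[d1,-d2];s=np.linalg.lstsq(A,o2-o1,rcond=None)[0];p,q=o1+s[0]*d1,o2+s[1]*d2;print('bar',(p+q)/2,np.linalg.norm(p-q))
for z in [0.006]:
  print(onz('side',[[313,0]],z))
s=ctrl.get_state();Rt=R.from_quat(s['tcp_rot']).as_matrix();print(Rt.round(3),s['time'])
```

```text
[[ 0.5579 -0.0808  0.01  ]
 [ 0.6092 -0.0852  0.01  ]
 [ 0.6029 -0.1578  0.01  ]
 [ 0.5539 -0.1554  0.01  ]] [ 0.58096032 -0.11981261  0.01      ]
len 0.07382858348908757 -x dir deg -93.99914675426245
[[ 0.6008 -0.1543  0.01  ]
 [ 0.5485 -0.1547  0.01  ]
 [ 0.5545 -0.08    0.01  ]
 [ 0.6049 -0.08    0.01  ]] [ 0.57718287 -0.11726248  0.01      ]
bar [0.52174984 0.06055202 0.20516057] 0.001397492883751081
bar [0.66996185 0.04311262 0.21017545] 0.007271056095773879
[[0.03900923 2.70906045 0.006     ]]
[[ 0.899 -0.001  0.438]
 [-0.438 -0.002  0.899]
 [-0.    -1.    -0.002]] 0.15
```

```bash
cat >> h.py <<'E'
def go(P,jaw=None,Rw=None):
    s=ctrl.get_state();Rt=R.from_quat(s['tcp_rot'])
    if Rw is None:
        a=np.radians(jaw);z=np.array([np.cos(a),np.sin(a),0]);y=np.array([0,0,-1.]);x=np.cross(y,z)
        Rw=R.from_matrix(np.c_[x,y,z])
    t=Rt.as_matrix().T@(np.array(P)-s['eef_pos'])*100
    r=(Rt.inv()*Rw).as_rotvec(degrees=True)
    print('t',s['time'].__round__(2),'txyz',t.round(2),'a',r.round(1))
def st():
    s=ctrl.get_state();Rt=R.from_quat(s['tcp_rot']).as_matrix()
    print('t',round(s['time'],2),'p',s['eef_pos'].round(4),'F',s['contact_force'].round(1),'op',round(s['opening'],3),'q',s['qpos'].round(2),'\n',Rt.round(3).tolist())
E
python3 - <<'E'
from h import *
go([.58,-.27,.36],-67.5)
E
```

```text
t 0.15 txyz [ 63.97 -12.87 -66.31] a [1.000e-01 1.315e+02 1.000e-01]
```

Emit:
play_rows(steps=[{"ty": -4, "claw": 8.5}, {"ty": -8}, {"ty": -12}, {"tx": 3, "ty": -13, "tz": -3, "ay": 7}, {"tx": 6, "ty": -13, "tz": -6, "ay": 14}, {"tx": 9, "ty": -13, "tz": -9, "ay": 21}, {"tx": 12, "ty": -13, "tz": -12, "ay": 28}, {"tx": 15, "ty": -13, "tz": -15, "ay": 35}, {"tx": 18, "ty": -13, "tz": -18, "ay": 42}, {"tx": 21, "ty": -13, "tz": -21, "ay": 49}, {"tx": 24, "ty": -13, "tz": -24, "ay": 56}, {"tx": 27, "ty": -13, "tz": -27, "ay": 63}])

```text
invalid input at $.steps[0]: expected keys claw, tx, ty, tz, ax, ay, az
```

Run:
```python
from h import *
st();go([.58,-.27,.36],-67.5)
```

```text
t 0.15 p [0.2956 0.6063 0.2302] F [-0.8 -0.3 -0.1] op 1.0 q [ 0.97  0.29  1.58 -0.    1.28 -0.15] 
 [[0.899, -0.001, 0.438], [-0.438, -0.002, 0.899], [-0.0, -1.0, -0.002]]
t 0.15 txyz [ 63.97 -12.87 -66.31] a [1.000e-01 1.315e+02 1.000e-01]
```

Emit:
play_rows(steps=[{"claw": 8.5, "tx": 0, "ty": -4, "tz": 0, "ax": 0, "ay": 0, "az": 0}, {"claw": 8.5, "tx": 0, "ty": -8, "tz": 0, "ax": 0, "ay": 0, "az": 0}, {"claw": 8.5, "tx": 0, "ty": -13, "tz": 0, "ax": 0, "ay": 7, "az": 0}, {"claw": 8.5, "tx": 64, "ty": -13, "tz": -66, "ax": 0, "ay": 131, "az": 0}, {"claw": 8.5, "tx": 64, "ty": -13, "tz": -66, "ax": 0, "ay": 131, "az": 0}, {"claw": 8.5, "tx": 64, "ty": -13, "tz": -66, "ax": 0, "ay": 131, "az": 0}, {"claw": 8.5, "tx": 64, "ty": -13, "tz": -66, "ax": 0, "ay": 131, "az": 0}, {"claw": 8.5, "tx": 64, "ty": -13, "tz": -66, "ax": 0, "ay": 131, "az": 0}, {"claw": 8.5, "tx": 64, "ty": -13, "tz": -66, "ax": 0, "ay": 131, "az": 0}, {"claw": 8.5, "tx": 64, "ty": -13, "tz": -66, "ax": 0, "ay": 131, "az": 0}, {"claw": 8.5, "tx": 64, "ty": -13, "tz": -66, "ax": 0, "ay": 131, "az": 0}, {"claw": 8.5, "tx": 64, "ty": -13, "tz": -66, "ax": 0, "ay": 131, "az": 0}])

```text
time: 1.15
eef_pos: [0.4124, 0.2484, 0.3562]
tcp_rot: [0.465, -0.533, 0.533, -0.465]
contact_force: [1.8, 0.4, 0.7]
opening: 0.997
```

Run:
```python
from h import *
st();go([.58,-.27,.36],-67.5)
```

```text
t 1.15 p [0.4124 0.2484 0.3562] F [1.8 0.4 0.7] op 0.997 q [ 0.33 -0.22  1.88 -0.    1.49  0.47] 
 [[-0.135, 0.0, 0.991], [-0.991, -0.0, -0.135], [0.0, -1.0, 0.0]]
t 1.15 txyz [49.09 -0.38 23.63] a [-0.  59.7  0. ]
```

Emit:
play_rows(steps=[{"claw": 8.5, "tx": 49, "ty": 0, "tz": 23.5, "ax": 0, "ay": 59, "az": 0}, {"claw": 8.5, "tx": 49, "ty": 0, "tz": 23.5, "ax": 0, "ay": 59, "az": 0}, {"claw": 8.5, "tx": 49, "ty": 0, "tz": 23.5, "ax": 0, "ay": 59, "az": 0}, {"claw": 8.5, "tx": 49, "ty": 0, "tz": 23.5, "ax": 0, "ay": 59, "az": 0}, {"claw": 8.5, "tx": 49, "ty": 0, "tz": 23.5, "ax": 0, "ay": 59, "az": 0}, {"claw": 8.5, "tx": 49, "ty": 0, "tz": 23.5, "ax": 0, "ay": 59, "az": 0}, {"claw": 8.5, "tx": 49, "ty": 0, "tz": 23.5, "ax": 0, "ay": 59, "az": 0}, {"claw": 8.5, "tx": 49, "ty": 0, "tz": 23.5, "ax": 0, "ay": 59, "az": 0}, {"claw": 8.5, "tx": 49, "ty": 0, "tz": 23.5, "ax": 0, "ay": 59, "az": 0}, {"claw": 8.5, "tx": 49, "ty": 0, "tz": 23.5, "ax": 0, "ay": 59, "az": 0}, {"claw": 8.5, "tx": 49, "ty": 0, "tz": 23.5, "ax": 0, "ay": 59, "az": 0}, {"claw": 8.5, "tx": 49, "ty": 0, "tz": 23.5, "ax": 0, "ay": 59, "az": 0}])

```text
time: 2.15
eef_pos: [0.5684, -0.2269, 0.3559]
tcp_rot: [-0.144, 0.692, -0.692, 0.144]
contact_force: [0.2, 0.7, 0.5]
opening: 0.999
```

Run:
```python
from h import *
st();go([.58,-.27,.36],-67.5)
```

```text
t 2.15 p [ 0.5684 -0.2269  0.3559] F [0.2 0.7 0.5] op 0.999 q [-0.55  0.08  1.59  0.    1.47  0.61] 
 [[-0.917, -0.0, 0.399], [-0.399, 0.0, -0.917], [0.0, -1.0, -0.001]]
t 2.15 txyz [ 0.66 -0.41  4.42] a [0. 1. 0.]
```

Emit:
play_rows(steps=[{"claw": 8.5, "tx": 0, "ty": 4, "tz": 3.3, "ax": 0, "ay": 0, "az": 0}, {"claw": 8.5, "tx": 0, "ty": 8, "tz": 3.3, "ax": 0, "ay": 0, "az": 0}, {"claw": 8.5, "tx": 0, "ty": 12, "tz": 3.3, "ax": 0, "ay": 0, "az": 0}, {"claw": 8.5, "tx": 0, "ty": 14, "tz": 3.3, "ax": 0, "ay": 0, "az": 0}, {"claw": 8.5, "tx": 0, "ty": 14, "tz": 3.3, "ax": 0, "ay": 0, "az": 0}, {"claw": 8.5, "tx": 0, "ty": 14, "tz": 3.3, "ax": 0, "ay": 0, "az": 0}])

```text
time: 2.65
eef_pos: [0.5806, -0.2545, 0.2144]
tcp_rot: [-0.145, 0.693, -0.691, 0.143]
contact_force: [-0.4, 0.1, -0.2]
opening: 0.997
```

Run:
```python
from h import *
st();p,d=cams.read_camera('wrist');cv2.imwrite('pics/w1.png',p)
```

```text
t 2.65 p [ 0.5806 -0.2545  0.2144] F [-0.4  0.1 -0.2] op 0.997 q [-0.57  0.21  1.7  -0.    1.24  0.59] 
 [[-0.917, -0.004, 0.399], [-0.399, 0.002, -0.917], [0.003, -1.0, -0.004]]
```

View pics/w1.png

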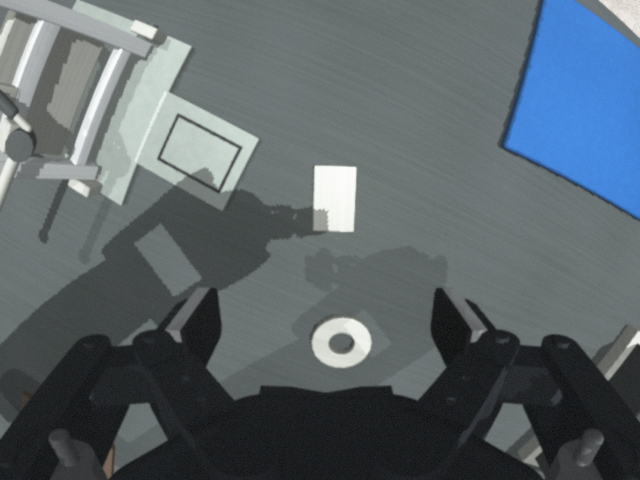

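The wrist view has the plate at (335,198), the landing outline around (200,153), and the ring at (342,342).

Run:
```python
from h import *
p=cv2.imread('pics/w1.png')
b=np.hstack([cv2.resize(p[95:215,140:270],None,fx=3,fy=3,interpolation=2),cv2.resize(p[150:250,295:375],None,fx=3.6,fy=3.6,interpolation=2)])
cv2.imwrite('pics/w1z.png',b)
s=ctrl.get_state()
g=cv2.cvtColor(p,cv2.COLOR_BGR2GRAY)
# plate: fit four edges by sub-pixel from bright mask excluding shadow
m=(g>165).astype(np.uint8)*255; 
sh=cv2.inRange(g,120,255);
x0,y0,x1,y1=300,155,370,245
k=max(cv2.findContours(m[y0:y1,x0:x1].copy(),0,1)[0],key=cv2.contourArea)
k=cv2.convexHull(k); r=cv2.minAreaRect(k);bx=cv2.boxPoints(r)+[x0,y0]
print(r,bx.tolist());P=wonz(bx,.006,s['eef_pos'],s['tcp_rot']);print(P.round(4),P.mean(0),[np.linalg.norm(P[i]-P[i-1]).round(4) for i in range(4)],np.degrees(np.arctan2(*(P[1]-P[0])[1::-1])),np.degrees(np.arctan2(*(P[2]-P[1])[1::-1])))
x0,y0,x1,y1=150,105,250,200
dk=cv2.adaptiveThreshold(g,255,cv2.ADAPTIVE_THRESH_MEAN_C,cv2.THRESH_BINARY_INV,15,25)[y0:y1,x0:x1].copy()
for k in cv2.findContours(dk,0,1)[0]:
    if cv2.contourArea(k)>1500:
        r=cv2.minAreaRect(k);e=cv2.approxPolyDP(k,5,True)[:,0]+[x0,y0];print(r,e.tolist())
        P=wonz(e,.010,s['eef_pos'],s['tcp_rot']);print(P.round(4),P.mean(0),[np.linalg.norm(P[i]-P[i-1]).round(4) for i in range(len(P))],[np.degrees(np.arctan2(*(P[i]-P[i-1])[1::-1])).round(1) for i in range(len(P))])
cv2.imwrite('pics/dk.png',dk)
```

```text
((34.14292907714844, 43.069122314453125), (42.26833724975586, 65.90119934082031), 1.8476102352142334) [[311.95737648010254, 230.32119750976562], [314.0821170806885, 164.45426177978516], [356.32848358154297, 165.81704711914062], [354.20374298095703, 231.6839828491211]]
[[ 0.5521 -0.2538  0.006 ]
 [ 0.6125 -0.2302  0.006 ]
 [ 0.6275 -0.2675  0.006 ]
 [ 0.5675 -0.2925  0.006 ]] [ 0.58990215 -0.26100202  0.006     ] [np.float64(0.0417), np.float64(0.0648), np.float64(0.0402), np.float64(0.065)] 21.342783411554432 -68.1306193338722
((48.08246612548828, 47.71693420410156), (74.04910278320312, 52.385597229003906), 27.552812576293945) [[177, 114], [157, 159], [219, 192], [242, 147]]
[[ 0.6085 -0.0853  0.01  ]
 [ 0.5589 -0.0806  0.01  ]
 [ 0.5524 -0.1546  0.01  ]
 [ 0.6018 -0.1602  0.01  ]] [ 0.58039374 -0.12016653  0.01      ] [np.float64(0.0752), np.float64(0.0498), np.float64(0.0744), np.float64(0.0497)] [np.float64(84.9), np.float64(174.5), np.float64(-95.0), np.float64(-6.4)]
```

View pics/w1z.png

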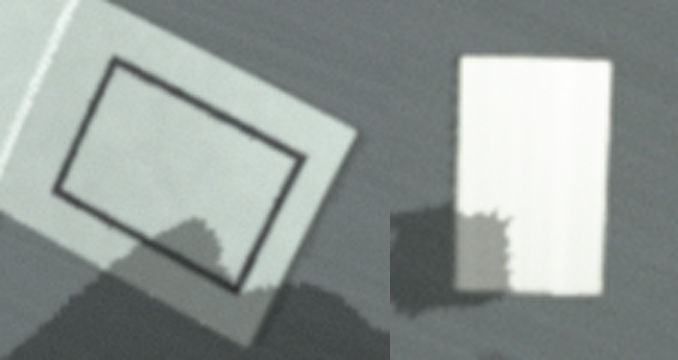

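Run:
```python
from h import *
go([.590,-.261,.03],-68)
```

```text
t 2.7 txyz [-0.49 18.76  0.83] a [-0.1  1.5 -0. ]
```

Emit:
play_rows(steps=[{"claw": 5.5, "tx": -0.5, "ty": 4, "tz": 0.8, "ax": 0, "ay": 1.5, "az": 0}, {"claw": 5.5, "tx": -0.5, "ty": 8, "tz": 0.8, "ax": 0, "ay": 1.5, "az": 0}, {"claw": 5.5, "tx": -0.5, "ty": 12, "tz": 0.8, "ax": 0, "ay": 1.5, "az": 0}, {"claw": 5.5, "tx": -0.5, "ty": 16, "tz": 0.8, "ax": 0, "ay": 1.5, "az": 0}, {"claw": 5.5, "tx": -0.5, "ty": 18.5, "tz": 0.8, "ax": 0, "ay": 1.5, "az": 0}, {"claw": 5.5, "tx": -0.5, "ty": 18.5, "tz": 0.8, "ax": 0, "ay": 1.5, "az": 0}, {"claw": 5.5, "tx": -0.5, "ty": 18.5, "tz": 0.8, "ax": 0, "ay": 1.5, "az": 0}, {"claw": 5.5, "tx": -0.5, "ty": 18.5, "tz": 0.8, "ax": 0, "ay": 1.5, "az": 0}])

```text
time: 3.37
eef_pos: [0.5923, -0.2621, 0.036]
tcp_rot: [0.133, -0.692, 0.696, -0.137]
contact_force: [0.3, -0.3, 0.1]
opening: 0.644
```

Run:
```python
from h import *
st();go([.590,-.261,.003],-68)
p,d=cams.read_camera('wrist');cv2.imwrite('pics/w2.png',p)
```

```text
t 3.37 p [ 0.5923 -0.2621  0.036 ] F [ 0.3 -0.3  0.1] op 0.644 q [-0.57  0.44  1.76 -0.    0.93  0.61] 
 [[-0.927, 0.006, 0.376], [-0.376, -0.004, -0.927], [-0.004, -1.0, 0.006]]
t 3.37 txyz [ 0.19  3.29 -0.21] a [-0.4  0.1 -0.2]
```

View pics/w2.png

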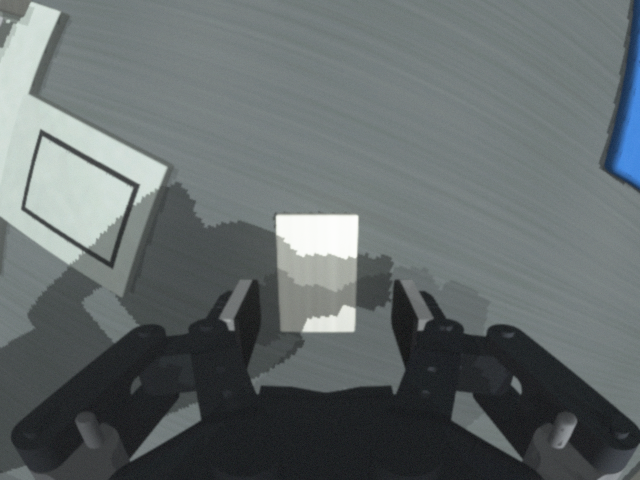

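The plate sits between the open pads, spanning (275–358, 214–332). Refining with this closer view.

```bash
cat > pl.py <<'E'
from h import *
def plate(f,corn=None,z=.006):
    s=ctrl.get_state();P=wonz(corn,z,s['eef_pos'],s['tcp_rot'])
    d=(P[1]-P[0]+P[2]-P[3]);print(P.round(4),P.mean(0).round(4),'ang',np.degrees(np.arctan2(d[1],d[0])).round(2),[np.linalg.norm(P[i]-P[i-1]).round(4) for i in range(4)])
E
python3 - <<'E'
from pl import *
plate(0,[[281,332],[276,214],[358,215],[356,331]])
e=[[ 23,208],[42,131],[138,185],[112,266]]
plate(0,e,.010)
E
```

```text
[[ 0.5509 -0.2537  0.006 ]
 [ 0.6104 -0.2297  0.006 ]
 [ 0.6246 -0.2663  0.006 ]
 [ 0.5666 -0.2906  0.006 ]] [ 0.5881 -0.2601  0.006 ] ang 22.33 [np.float64(0.0401), np.float64(0.0642), np.float64(0.0392), np.float64(0.0629)]
[[ 0.5584 -0.0817  0.01  ]
 [ 0.607  -0.0868  0.01  ]
 [ 0.5995 -0.1589  0.01  ]
 [ 0.5508 -0.1539  0.01  ]] [ 0.5789 -0.1203  0.01  ] ang -5.88 [np.float64(0.0726), np.float64(0.0489), np.float64(0.0725), np.float64(0.049)]
```

Emit:
play_rows(steps=[{"claw": 5.5, "tx": 0.3, "ty": 1.0, "tz": -0.2, "ax": 0, "ay": 0, "az": 0}, {"claw": 5.5, "tx": 0.3, "ty": 2.0, "tz": -0.2, "ax": 0, "ay": 0, "az": 0}, {"claw": 5.5, "tx": 0.3, "ty": 2.5, "tz": -0.2, "ax": 0, "ay": 0, "az": 0}, {"claw": 5.5, "tx": 0.3, "ty": 2.5, "tz": -0.2, "ax": 0, "ay": 0, "az": 0}, {"claw": 5.5, "tx": 0.3, "ty": 2.5, "tz": -0.2, "ax": 0, "ay": 0, "az": 0}])

```text
time: 3.83
eef_pos: [0.5852, -0.2593, 0.0056]
tcp_rot: [-0.136, 0.694, -0.694, 0.135]
contact_force: [0.0, -0.2, 0.1]
opening: 0.645
```

Run:
```python
from h import *
st();go([.5885,-.2605,.003],-68)
```

```text
t 3.83 p [ 0.5852 -0.2593  0.0056] F [ 0.  -0.2  0.1] op 0.645 q [-0.58  0.48  1.78 -0.    0.89  0.61] 
 [[-0.927, -0.001, 0.375], [-0.375, 0.001, -0.927], [0.001, -1.0, -0.001]]
t 3.83 txyz [-0.26  0.25  0.23] a [0.1 0.  0.1]
```

Emit:
play_rows(steps=[{"claw": 4.4, "tx": -0.25, "ty": 0.0, "tz": 0.2, "ax": 0, "ay": 0, "az": 0}, {"claw": 4.4, "tx": -0.25, "ty": 0.1, "tz": 0.2, "ax": 0, "ay": 0, "az": 0}, {"claw": 4.4, "tx": -0.25, "ty": 0.2, "tz": 0.2, "ax": 0, "ay": 0, "az": 0}, {"claw": 4.4, "tx": -0.25, "ty": 0.3, "tz": 0.2, "ax": 0, "ay": 0, "az": 0}, {"claw": 4.4, "tx": -0.25, "ty": 0.3, "tz": 0.2, "ax": 0, "ay": 0, "az": 0}, {"claw": 4.4, "tx": -0.25, "ty": 0.3, "tz": 0.2, "ax": 0, "ay": 0, "az": 0}])

```text
time: 4.33
eef_pos: [0.5887, -0.2605, 0.0033]
tcp_rot: [-0.135, 0.694, -0.694, 0.135]
contact_force: [0.3, -0.0, -0.1]
opening: 0.513
```

Run:
```python
from h import *
st();go([.5885,-.2605,.001],-68)
p,d=cams.read_camera('wrist');cv2.imwrite('pics/w3.png',cv2.resize(p[180:360,200:440],None,fx=3,fy=3,interpolation=2))
```

```text
t 4.33 p [ 0.5887 -0.2605  0.0033] F [ 0.3 -0.  -0.1] op 0.513 q [-0.57  0.49  1.77  0.    0.88  0.61] 
 [[-0.927, -0.0, 0.375], [-0.375, 0.0, -0.927], [0.0, -1.0, -0.0]]
t 4.33 txyz [ 0.02  0.23 -0.01] a [0. 0. 0.]
```

View pics/w3.png

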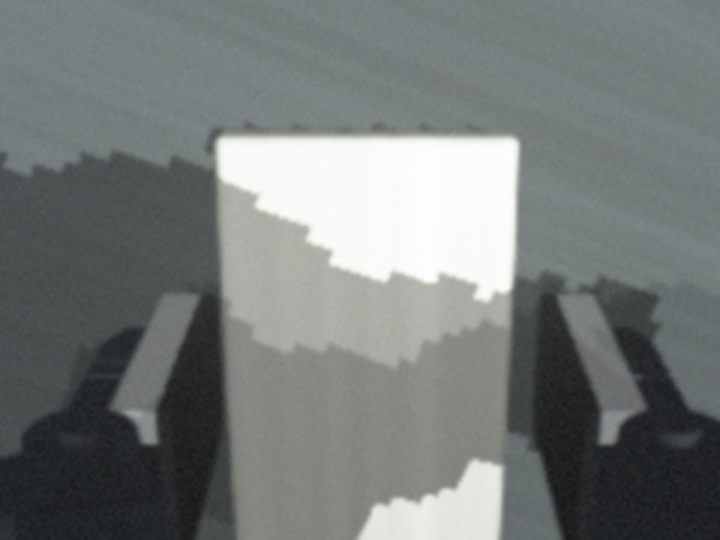

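Emit:
play_rows(steps=[{"claw": 4.4, "tx": 0, "ty": 0.1, "tz": 0, "ax": 0, "ay": 0, "az": 0}, {"claw": 4.4, "tx": 0, "ty": 0.2, "tz": 0, "ax": 0, "ay": 0, "az": 0}, {"claw": 4.4, "tx": 0, "ty": 0.3, "tz": 0, "ax": 0, "ay": 0, "az": 0}, {"claw": 4.4, "tx": 0, "ty": 0.3, "tz": 0, "ax": 0, "ay": 0, "az": 0}, {"claw": 4.4, "tx": 0, "ty": 0.3, "tz": 0, "ax": 0, "ay": 0, "az": 0}])

```text
time: 4.8
eef_pos: [0.5887, -0.2605, 0.0002]
tcp_rot: [-0.135, 0.694, -0.694, 0.135]
contact_force: [0.5, 0.1, -0.9]
opening: 0.517
```

Emit:
play_rows(grip_force=40, steps=[{"claw": 3.5, "tx": 0, "ty": 0, "tz": 0, "ax": 0, "ay": 0, "az": 0}, {"claw": 3.5, "tx": 0, "ty": 0, "tz": 0, "ax": 0, "ay": 0, "az": 0}, {"claw": 3.5, "tx": 0, "ty": 0, "tz": 0, "ax": 0, "ay": 0, "az": 0}, {"claw": 3.5, "tx": 0, "ty": 0, "tz": 0, "ax": 0, "ay": 0, "az": 0}, {"claw": 3.5, "tx": 0, "ty": -0.5, "tz": 0, "ax": 0, "ay": 0, "az": 0}, {"claw": 3.5, "tx": 0, "ty": -3, "tz": 0, "ax": 0, "ay": 0, "az": 0}, {"claw": 3.5, "tx": 0, "ty": -5, "tz": 0, "ax": 0, "ay": 0, "az": 0}, {"claw": 3.5, "tx": 0, "ty": -5, "tz": 0, "ax": 0, "ay": 0, "az": 0}, {"claw": 3.5, "tx": 0, "ty": -5, "tz": 0, "ax": 0, "ay": 0, "az": 0}])

```text
time: 5.55
eef_pos: [0.5895, -0.2611, 0.0515]
tcp_rot: [0.135, -0.693, 0.695, -0.136]
contact_force: [0.1, -0.4, -1.8]
opening: 0.449
```

Run:
```python
from h import *
st();go([.5795,-.120,.05],-5.5)
p,d=cams.read_camera('wrist');cv2.imwrite('pics/w4.png',p)
```

```text
t 5.55 p [ 0.5895 -0.2611  0.0515] F [ 0.1 -0.4 -1.8] op 0.449 q [-0.57  0.42  1.77 -0.    0.96  0.61] 
 [[-0.927, 0.002, 0.375], [-0.375, -0.002, -0.927], [-0.002, -1.0, 0.002]]
t 5.55 txyz [ -4.36   0.13 -13.45] a [ -0.2 -62.5  -0. ]
```

View pics/w4.png

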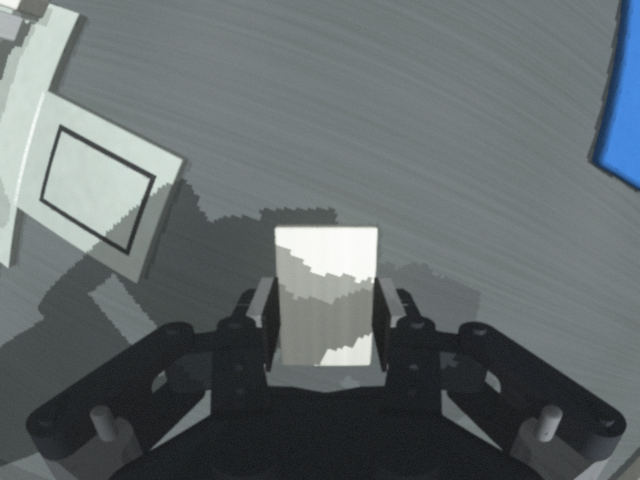

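Emit:
play_rows(steps=[{"claw": 3.5, "tx": -4.4, "ty": -1, "tz": -13.4, "ax": 0, "ay": -62.5, "az": 0}, {"claw": 3.5, "tx": -4.4, "ty": -1, "tz": -13.4, "ax": 0, "ay": -62.5, "az": 0}, {"claw": 3.5, "tx": -4.4, "ty": -1, "tz": -13.4, "ax": 0, "ay": -62.5, "az": 0}, {"claw": 3.5, "tx": -4.4, "ty": -1, "tz": -13.4, "ax": 0, "ay": -62.5, "az": 0}, {"claw": 3.5, "tx": -4.4, "ty": -1, "tz": -13.4, "ax": 0, "ay": -62.5, "az": 0}, {"claw": 3.5, "tx": -4.4, "ty": -1, "tz": -13.4, "ax": 0, "ay": -62.5, "az": 0}, {"claw": 3.5, "tx": -4.4, "ty": -1, "tz": -13.4, "ax": 0, "ay": -62.5, "az": 0}, {"claw": 3.5, "tx": -4.4, "ty": -1, "tz": -13.4, "ax": 0, "ay": -62.5, "az": 0}, {"claw": 3.5, "tx": -4.4, "ty": -1, "tz": -13.4, "ax": 0, "ay": -62.5, "az": 0}, {"claw": 3.5, "tx": -4.4, "ty": 0, "tz": -13.4, "ax": 0, "ay": -62.5, "az": 0}, {"claw": 3.5, "tx": -4.4, "ty": 0, "tz": -13.4, "ax": 0, "ay": -62.5, "az": 0}, {"claw": 3.5, "tx": -4.4, "ty": 0, "tz": -13.4, "ax": 0, "ay": -62.5, "az": 0}])

```text
time: 6.6
eef_pos: [0.5776, -0.1192, 0.0479]
tcp_rot: [-0.476, 0.525, -0.522, 0.474]
contact_force: [-0.0, 0.5, -1.8]
opening: 0.448
```

Run:
```python
from h import *
st();go([.5795,-.120,.05],-5.5)
p,d=cams.read_camera('wrist');cv2.imwrite('pics/w5.png',p);cv2.imwrite('pics/w5z.png',cv2.resize(p[150:400,200:460],None,fx=2.3,fy=2.3,interpolation=2))
```

```text
t 6.6 p [ 0.5776 -0.1192  0.0479] F [-0.   0.5 -1.8] op 0.448 q [-0.38  0.32  1.9   0.    0.92 -0.28] 
 [[-0.097, -0.004, 0.995], [-0.995, 0.002, -0.097], [-0.001, -1.0, -0.005]]
t 6.6 txyz [ 0.06 -0.21  0.19] a [ 0.3 -0.1 -0.1]
```

View pics/w5z.png

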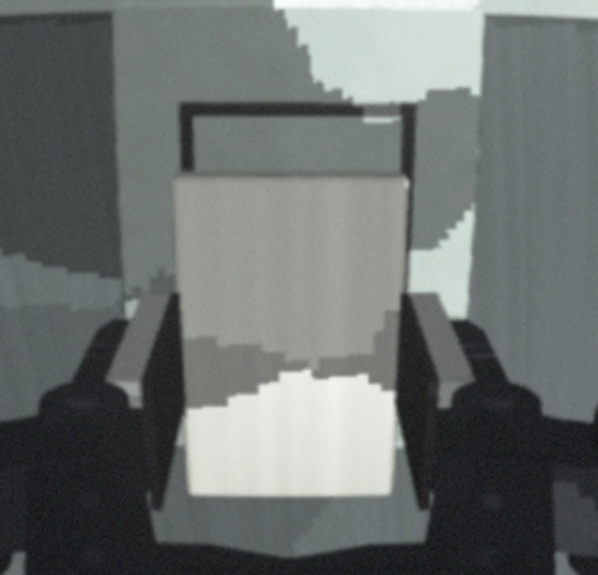

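View pics/w5.png

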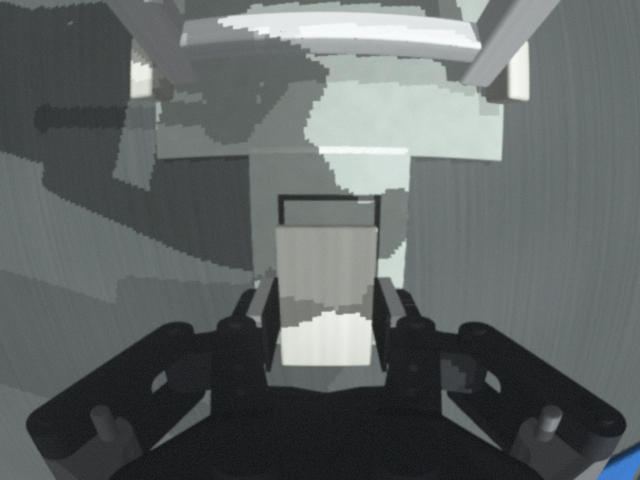

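Run:
```python
from h import *
s=ctrl.get_state();Rt=R.from_quat(s['tcp_rot']).as_matrix()
f=lambda uv,z:(wonz(np.array(uv)/2.3+[200,150],z,s['eef_pos'],s['tcp_rot'])-s['eef_pos'])@Rt
np.set_printoptions(suppress=True,precision=2)
print('plate',f([[174,176],[408,176],[392,495],[188,495]],s['eef_pos'][2]+.0058)*1000)
print('outline top',f([[187,109],[409,109],[187,165],[407,170]],.010)*1000)
```

```text
plate [[-31.51  -5.72 -19.19]
 [-31.54  -5.83  19.63]
 [ 31.84  -5.89  19.8 ]
 [ 31.92  -5.77 -19.63]]
outline top [[-35.27  38.77 -22.12]
 [-35.33  38.63  25.8 ]
 [-22.84  38.76 -22.45]
 [-21.76  38.62  25.77]]
```

Emit:
play_rows(steps=[{"claw": 3.5, "tx": 0.15, "ty": 1, "tz": 0.17, "ax": 0, "ay": 0, "az": 0}, {"claw": 3.5, "tx": 0.15, "ty": 2, "tz": 0.17, "ax": 0, "ay": 0, "az": 0}, {"claw": 3.5, "tx": 0.15, "ty": 3, "tz": 0.17, "ax": 0, "ay": 0, "az": 0}, {"claw": 3.5, "tx": 0.15, "ty": 3, "tz": 0.17, "ax": 0, "ay": 0, "az": 0}, {"claw": 3.5, "tx": 0.15, "ty": 3, "tz": 0.17, "ax": 0, "ay": 0, "az": 0}, {"claw": 3.5, "tx": 0.15, "ty": 3, "tz": 0.17, "ax": 0, "ay": 0, "az": 0}])

```text
time: 7.15
eef_pos: [0.5809, -0.1215, 0.0202]
tcp_rot: [-0.476, 0.523, -0.523, 0.476]
contact_force: [0.5, -0.1, -2.0]
opening: 0.451
```

Run:
```python
from h import *
st();go([.5795,-.120,.0105],-5.5)
p,d=cams.read_camera('wrist');cv2.imwrite('pics/w6z.png',cv2.resize(p[150:400,200:460],None,fx=2.3,fy=2.3,interpolation=2))
```

```text
t 7.15 p [ 0.5809 -0.1215  0.0202] F [ 0.5 -0.1 -2. ] op 0.451 q [-0.38  0.37  1.9   0.    0.87 -0.28] 
 [[-0.095, -0.0, 0.995], [-0.995, 0.0, -0.095], [-0.0, -1.0, -0.0]]
t 7.15 txyz [-0.14  0.97 -0.15] a [ 0.  0. -0.]
```

View pics/w6z.png

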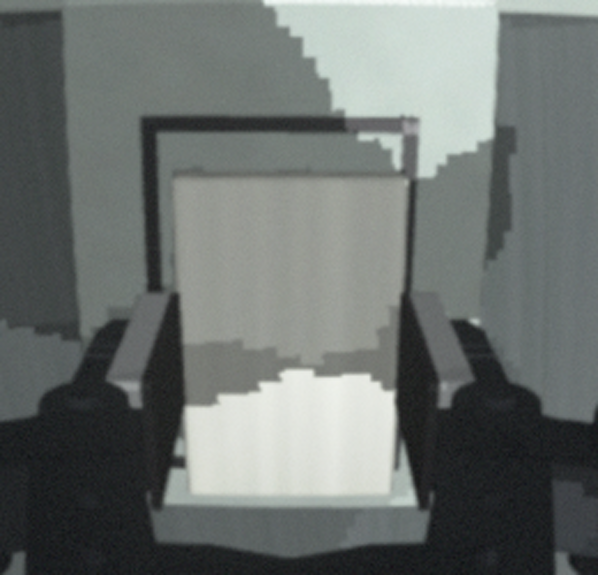

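Run:
```python
from h import *
s=ctrl.get_state();Rt=R.from_quat(s['tcp_rot']).as_matrix()
f=lambda uv,z:(wonz(np.array(uv)/2.3+[200,150],z,s['eef_pos'],s['tcp_rot'])-s['eef_pos'])@Rt
np.set_printoptions(suppress=True,precision=2)
print('plate',f([[174,176],[408,176],[392,495],[188,495]],s['eef_pos'][2]+.0058)*1000)
print('outline top',f([[150,124],[411,126],[155,285],[408,285],[178,462],[398,466]],.010)*1000)
```

```text
plate [[-31.53  -5.81 -19.18]
 [-31.53  -5.79  19.64]
 [ 31.92  -5.78  19.81]
 [ 31.89  -5.81 -19.63]]
outline top [[-37.28  10.59 -25.63]
 [-36.88  10.61  22.25]
 [ -5.69  10.59 -26.05]
 [ -5.72  10.62  22.89]
 [ 34.95  10.6  -23.64]
 [ 35.98  10.62  23.05]]
```

Emit:
play_rows(steps=[{"claw": 3.5, "tx": -0.04, "ty": 0.2, "tz": -0.16, "ax": 0, "ay": 0, "az": 0}, {"claw": 3.5, "tx": -0.04, "ty": 0.5, "tz": -0.16, "ax": 0, "ay": 0, "az": 0}, {"claw": 3.5, "tx": -0.04, "ty": 0.7, "tz": -0.16, "ax": 0, "ay": 0, "az": 0}, {"claw": 3.5, "tx": -0.04, "ty": 0.8, "tz": -0.16, "ax": 0, "ay": 0, "az": 0}, {"claw": 3.5, "tx": -0.04, "ty": 0.8, "tz": -0.16, "ax": 0, "ay": 0, "az": 0}, {"claw": 3.5, "tx": -0.04, "ty": 0.8, "tz": -0.16, "ax": 0, "ay": 0, "az": 0}])

```text
time: 7.7
eef_pos: [0.5793, -0.1209, 0.0123]
tcp_rot: [-0.476, 0.523, -0.523, 0.476]
contact_force: [-1.1, -0.5, -0.7]
opening: 0.448
```

Run:
```python
from h import *
st()
p,d=cams.read_camera('wrist');cv2.imwrite('pics/w7z.png',cv2.resize(p[150:400,200:460],None,fx=2.3,fy=2.3,interpolation=2))
```

```text
t 7.7 p [ 0.5793 -0.1209  0.0123] F [-1.1 -0.5 -0.7] op 0.448 q [-0.38  0.38  1.91 -0.    0.86 -0.28] 
 [[-0.095, -0.0, 0.995], [-0.995, 0.0, -0.095], [-0.0, -1.0, -0.0]]
```

View pics/w7z.png

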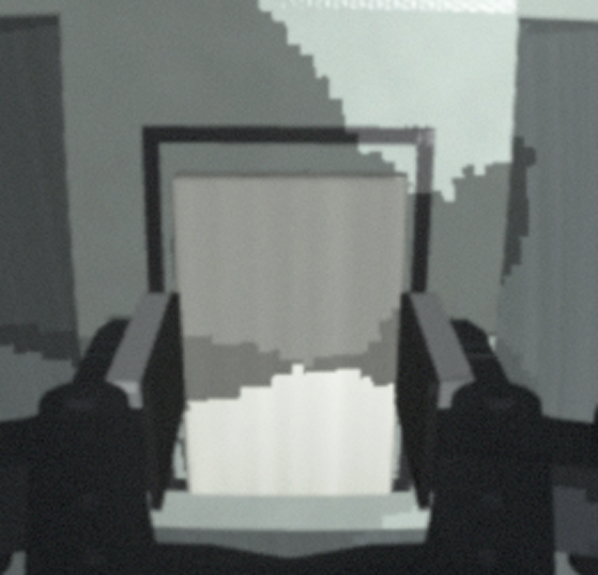

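Run:
```python
from h import *
s=ctrl.get_state();Rt=R.from_quat(s['tcp_rot']).as_matrix()
f=lambda uv,z:(wonz(np.array(uv)/2.3+[200,150],z,s['eef_pos'],s['tcp_rot'])-s['eef_pos'])@Rt
np.set_printoptions(suppress=True,precision=2)
print('outline',f([[151,135],[425,135],[155,285],[419,285],[180,484],[400,484]],.010)*1000)
```

```text
outline [[-36.85   2.42 -24.16]
 [-36.85   2.42  23.58]
 [ -8.9    2.42 -24.67]
 [ -8.91   2.42  23.7 ]
 [ 35.02   2.42 -22.3 ]
 [ 35.03   2.42  22.49]]
```

Emit:
play_rows(steps=[{"claw": 3.5, "tx": -0.05, "ty": 0.1, "tz": -0.05, "ax": 0, "ay": 0, "az": 0}, {"claw": 3.5, "tx": -0.05, "ty": 0.2, "tz": -0.05, "ax": 0, "ay": 0, "az": 0}, {"claw": 3.5, "tx": -0.05, "ty": 0.2, "tz": -0.05, "ax": 0, "ay": 0, "az": 0}, {"claw": 3.5, "tx": -0.05, "ty": 0.2, "tz": -0.05, "ax": 0, "ay": 0, "az": 0}])

```text
time: 8.08
eef_pos: [0.579, -0.1204, 0.0106]
tcp_rot: [0.476, -0.523, 0.523, -0.476]
contact_force: [-1.0, 1.0, 0.9]
opening: 0.45
```

Emit:
play_rows(steps=[{"claw": 4.4, "tx": 0, "ty": 0, "tz": 0, "ax": 0, "ay": 0, "az": 0}, {"claw": 5.0, "tx": 0, "ty": 0, "tz": 0, "ax": 0, "ay": 0, "az": 0}, {"claw": 5.5, "tx": 0, "ty": 0, "tz": 0, "ax": 0, "ay": 0, "az": 0}, {"claw": 5.5, "tx": 0, "ty": 0, "tz": 0, "ax": 0, "ay": 0, "az": 0}, {"claw": 5.5, "tx": 0, "ty": -2, "tz": 0, "ax": 0, "ay": 0, "az": 0}, {"claw": 5.5, "tx": 0, "ty": -6, "tz": 0, "ax": 0, "ay": 0, "az": 0}, {"claw": 5.5, "tx": 0, "ty": -10, "tz": 0, "ax": 0, "ay": 0, "az": 0}, {"claw": 5.5, "tx": 2, "ty": -12, "tz": 0, "ax": 0, "ay": 0, "az": 0}, {"claw": 5.5, "tx": 2, "ty": -12, "tz": 0, "ax": 0, "ay": 0, "az": 0}, {"claw": 5.5, "tx": 2, "ty": -12, "tz": 0, "ax": 0, "ay": 0, "az": 0}])

```text
time: 8.92
eef_pos: [0.5781, -0.1414, 0.1325]
tcp_rot: [0.475, -0.522, 0.525, -0.476]
contact_force: [0.1, 0.4, -0.2]
opening: 0.644
```

Run:
```python
from h import *
st()
p,d=cams.read_camera('wrist');cv2.imwrite('pics/w8.png',p)
```

```text
t 8.92 p [ 0.5781 -0.1414  0.1325] F [ 0.1  0.4 -0.2] op 0.644 q [-0.41  0.21  1.86  0.    1.07 -0.31] 
 [[-0.096, 0.004, 0.995], [-0.995, -0.002, -0.096], [0.001, -1.0, 0.004]]
```

View pics/w8.png

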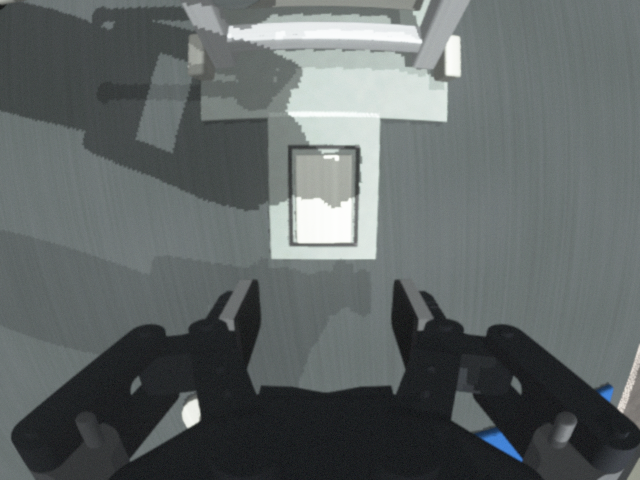

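The plate lies inside the outline (290–360, 146–245). I'll check the margins and refine the stand yaw.

Run:
```python
from h import *
p=cv2.imread('pics/w8.png');cv2.imwrite('pics/w8z.png',cv2.resize(p[105:265,255:395],None,fx=3.7,fy=3.7,interpolation=2))
s=ctrl.get_state()
e=[[290.5,147],[360,147.5],[357,244],[291,243.5]]
P=wonz(e,.010,s['eef_pos'],s['tcp_rot']);c=P.mean(0);x=(P[0]+P[1]-P[2]-P[3])
psi=np.arctan2(x[1],x[0]);print(P.round(4),c,np.degrees(psi))
o=c+.102*np.array([np.cos(psi),np.sin(psi),0]);print('origin',o)
# base corners front edge (x=-45,y=+-90) pix
Q=wonz([[202,119],[447,119]],.010,s['eef_pos'],s['tcp_rot']);print(Q,np.degrees(np.arctan2(*(Q[0]-Q[1])[1::-1])))
```

```text
[[ 0.5575 -0.0806  0.01  ]
 [ 0.6061 -0.0856  0.01  ]
 [ 0.5984 -0.1559  0.01  ]
 [ 0.5498 -0.1508  0.01  ]] [ 0.5779847  -0.11823232  0.01      ] 83.736008623384
origin [ 0.58911388 -0.01684129  0.01      ]
[[ 0.49537946 -0.05179081  0.01      ]
 [ 0.67144933 -0.06886636  0.01      ]] 174.46068279773795
```

View pics/w8z.png

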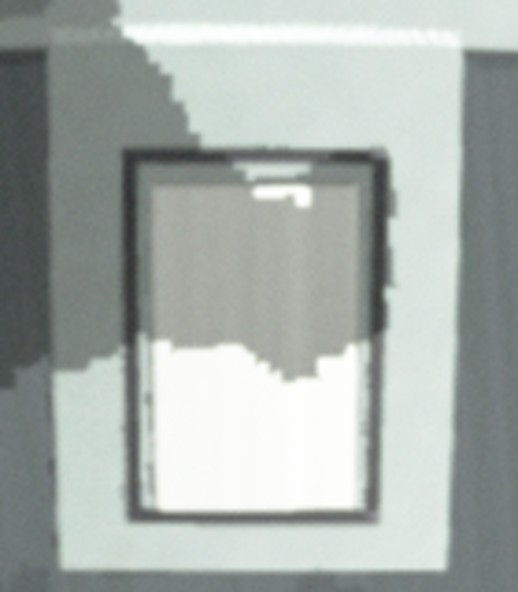

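```bash
cat >> h.py <<'E'
PSI=np.radians(84.5);ORG=np.array([.588,-.017,0])
def W(P): # stand mm -> world m
    P=np.array(P)/1000.;c,s=np.cos(PSI),np.sin(PSI)
    return ORG+np.array([c*P[0]-s*P[1],s*P[0]+c*P[1],P[2]])
def fr(P,th): # frame mm rel hinge -> stand mm
    c,s=np.cos(th),np.sin(th);x,y,z=P
    return np.array([c*x+s*z,y,22-s*x+c*z])
def leg(q,r,th=.36):
    f=np.radians(100)-q;a=np.radians(35)
    L=np.array([-np.sin(a),0,-np.cos(a)])
    return fr(np.array([-30,34,106])+r*(np.cos(f)*L+np.sin(f)*np.array([0,1,0])),th)
def tri(n1,a,n2,b):
    o1,d1=ray(n1,a);o2,d2=ray(n2,b);d1=d1[0];d2=d2[0]
    s=np.linalg.lstsq(np.c_[d1,-d2],o2-o1,rcond=None)[0];p,q=o1+s[0]*d1,o2+s[1]*d2
    return (p+q)/2,np.linalg.norm(p-q)
E
python3 - <<'E'
from h import *
print(W(leg(0,130)),tri('side',[273.2,250.4],'scene',[352,211]))
print(W(leg(0,0)))
for q in np.arange(0,2.1,.2): print(q.round(1),leg(q,108).round(0),W(leg(q,108)).round(3))
go(W([60,142,300]),84.5)
E
```

```text
[0.42939467 0.02629737 0.14451839] (array([0.42983454, 0.02643112, 0.14503266]), np.float64(0.00287663557227359))
[ 0.55504446 -0.00451973  0.13177329]
0.0 [ 25. 140. 142.] [0.451 0.021 0.142]
0.2 [  7. 142. 130.] [0.447 0.004 0.13 ]
0.4 [-11. 139. 118.] [ 0.448 -0.014  0.118]
0.6 [-28. 132. 107.] [ 0.454 -0.032  0.107]
0.8 [-43. 122.  96.] [ 0.463 -0.048  0.096]
1.0 [-56. 107.  87.] [ 0.476 -0.063  0.087]
1.2 [-67.  90.  80.] [ 0.492 -0.075  0.08 ]
1.4 [-75.  71.  74.] [ 0.511 -0.085  0.074]
1.6 [-79.  50.  71.] [ 0.531 -0.091  0.071]
1.8 [-80.  28.  71.] [ 0.552 -0.094  0.071]
2.0 [-77.   7.  73.] [ 0.574 -0.093  0.073]
t 8.97 txyz [-18.39 -16.97 -14.26] a [ -0. -90.  -0.]
```

Emit:
play_rows(steps=[{"claw": 0, "tx": 0, "ty": -4, "tz": 0, "ax": 0, "ay": -7, "az": 0}, {"claw": 0, "tx": 0, "ty": -8, "tz": -1, "ax": 0, "ay": -14, "az": 0}, {"claw": 0, "tx": 0, "ty": -12, "tz": -2, "ax": 0, "ay": -21, "az": 0}, {"claw": 0, "tx": 0, "ty": -15, "tz": -3, "ax": 0, "ay": -28, "az": 0}, {"claw": 0, "tx": -2, "ty": -17, "tz": -5, "ax": 0, "ay": -35, "az": 0}, {"claw": 0, "tx": -5, "ty": -17, "tz": -7, "ax": 0, "ay": -42, "az": 0}, {"claw": 0, "tx": -8, "ty": -17, "tz": -9, "ax": 0, "ay": -49, "az": 0}, {"claw": 0, "tx": -11, "ty": -17, "tz": -11, "ax": 0, "ay": -56, "az": 0}, {"claw": 0, "tx": -14, "ty": -17, "tz": -13, "ax": 0, "ay": -63, "az": 0}, {"claw": 0, "tx": -17, "ty": -17, "tz": -14.3, "ax": 0, "ay": -70, "az": 0}, {"claw": 0, "tx": -18.4, "ty": -17, "tz": -14.3, "ax": 0, "ay": -77, "az": 0}, {"claw": 0, "tx": -18.4, "ty": -17, "tz": -14.3, "ax": 0, "ay": -84, "az": 0}])

```text
time: 9.97
eef_pos: [0.4504, 0.0596, 0.2978]
tcp_rot: [-0.703, 0.069, -0.065, 0.704]
contact_force: [0.5, 0.6, -0.5]
opening: -0.002
```

Run:
```python
from h import *
st();go(W([60,142,300]),84.5);go(W([60,142,115]),84.5)
```

```text
t 9.97 p [0.4504 0.0596 0.2978] F [ 0.5  0.6 -0.5] op -0.002 q [-0.09 -0.26  2.01  0.    1.4  -1.47] 
 [[0.982, -0.004, 0.188], [-0.188, 0.002, 0.982], [-0.005, -1.0, 0.001]]
t 9.97 txyz [ 0.26 -0.22 -0.28] a [-0.1 -5.4 -0.3]
t 9.97 txyz [ 0.34 18.28 -0.3 ] a [-0.1 -5.4 -0.3]
```

Emit:
play_rows(steps=[{"claw": 0, "tx": 0, "ty": 4, "tz": 0, "ax": 0, "ay": -6, "az": 0}, {"claw": 0, "tx": 0, "ty": 8, "tz": 0, "ax": 0, "ay": -6, "az": 0}, {"claw": 0, "tx": 0, "ty": 12, "tz": 0, "ax": 0, "ay": -6, "az": 0}, {"claw": 0, "tx": 0, "ty": 16, "tz": 0, "ax": 0, "ay": -6, "az": 0}, {"claw": 0, "tx": 0, "ty": 18.3, "tz": 0, "ax": 0, "ay": -6, "az": 0}, {"claw": 0, "tx": 0, "ty": 18.3, "tz": 0, "ax": 0, "ay": -6, "az": 0}, {"claw": 0, "tx": 0, "ty": 18.3, "tz": 0, "ax": 0, "ay": -6, "az": 0}])

```text
time: 10.55
eef_pos: [0.4499, 0.0569, 0.1148]
tcp_rot: [-0.706, 0.036, -0.031, 0.706]
contact_force: [0.3, 0.3, 0.1]
opening: -0.001
```

Run:
```python
from h import *
st();
for q in [0,.2,.4,.6,.8,1.,1.15]:
    p=leg(q,106)+[18,0,-25];go(W(p),84.5)
p,d=cams.read_camera('side');cv2.imwrite('pics/s2.png',cv2.resize(p[120:400,160:440],None,fx=2.1,fy=2.1,interpolation=2))
```

```text
t 10.55 p [0.4499 0.0569 0.1148] F [0.3 0.3 0.1] op -0.001 q [-0.1  -0.07  2.2   0.    1.03 -1.57] 
 [[0.995, -0.007, 0.095], [-0.095, 0.001, 0.996], [-0.007, -1.0, 0.0]]
t 10.55 txyz [ 0.61 -0.24 -1.79] a [-0.   0.1 -0.4]
t 10.55 txyz [ 0.46  0.95 -3.53] a [-0.   0.1 -0.4]
t 10.55 txyz [ 0.73  2.13 -5.27] a [-0.   0.1 -0.4]
t 10.55 txyz [ 1.41  3.26 -6.92] a [-0.   0.1 -0.4]
t 10.55 txyz [ 2.48  4.29 -8.44] a [-0.   0.1 -0.4]
t 10.55 txyz [ 3.89  5.17 -9.75] a [-0.   0.1 -0.4]
t 10.55 txyz [  5.14   5.72 -10.56] a [-0.   0.1 -0.4]
```

View pics/s2.png

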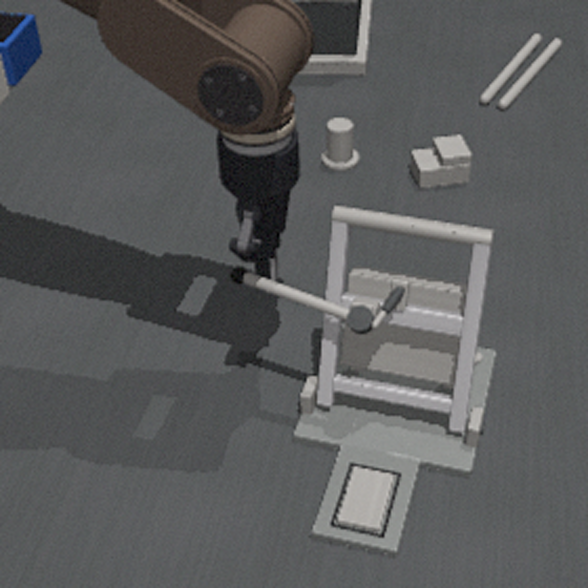

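Emit:
play_rows(steps=[{"claw": 0, "tx": 0.6, "ty": -0.2, "tz": -1.0, "ax": 0, "ay": 0, "az": 0}, {"claw": 0, "tx": 0.6, "ty": 0, "tz": -1.8, "ax": 0, "ay": 0, "az": 0}, {"claw": 0, "tx": 0.5, "ty": 0.5, "tz": -2.7, "ax": 0, "ay": 0, "az": 0}, {"claw": 0, "tx": 0.5, "ty": 1.0, "tz": -3.5, "ax": 0, "ay": 0, "az": 0}, {"claw": 0, "tx": 0.6, "ty": 1.6, "tz": -4.4, "ax": 0, "ay": 0, "az": 0}, {"claw": 0, "tx": 0.7, "ty": 2.1, "tz": -5.3, "ax": 0, "ay": 0, "az": 0}, {"claw": 0, "tx": 0.7, "ty": 2.1, "tz": -5.3, "ax": 0, "ay": 0, "az": 0}])

```text
time: 11.18
eef_pos: [0.4535, 0.0014, 0.0954]
tcp_rot: [0.706, -0.035, 0.034, -0.706]
contact_force: [0.6, 2.5, 0.6]
opening: 0.001
```

Run:
```python
from h import *
st();
for q in [.4,.6,.8,1.,1.15]:
    p=leg(q,106)+[18,0,-25];go(W(p),84.5)
p,d=cams.read_camera('side');cv2.imwrite('pics/s3.png',cv2.resize(p[120:400,160:440],None,fx=2.1,fy=2.1,interpolation=2))
```

```text
t 11.18 p [0.4535 0.0014 0.0954] F [0.6 2.5 0.6] op 0.001 q [-0.22 -0.04  2.21 -0.    0.98 -1.69] 
 [[0.995, -0.002, 0.097], [-0.097, -0.0, 0.995], [-0.001, -1.0, -0.001]]
t 11.18 txyz [-0.17  0.2   0.23] a [ 0.  -0.1 -0.1]
t 11.18 txyz [ 0.51  1.33 -1.43] a [ 0.  -0.1 -0.1]
t 11.18 txyz [ 1.57  2.37 -2.94] a [ 0.  -0.1 -0.1]
t 11.18 txyz [ 2.98  3.26 -4.24] a [ 0.  -0.1 -0.1]
t 11.18 txyz [ 4.23  3.81 -5.05] a [ 0.  -0.1 -0.1]
```

View pics/s3.png

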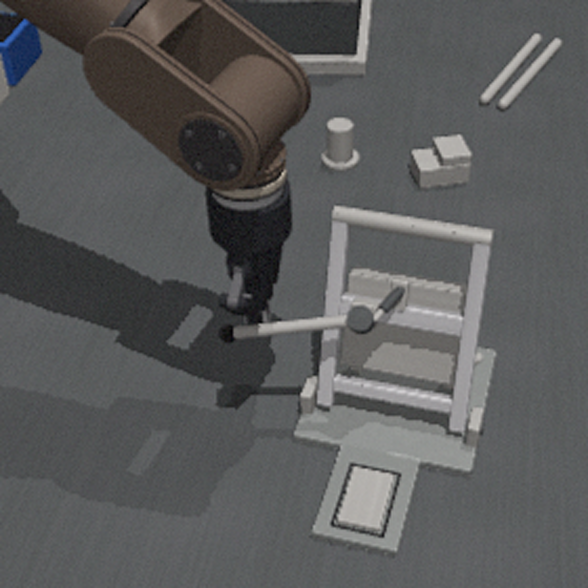

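Emit:
play_rows(steps=[{"claw": 0, "tx": 0.2, "ty": 0.7, "tz": -0.7, "ax": 0, "ay": 0, "az": 0}, {"claw": 0, "tx": 0.5, "ty": 1.3, "tz": -1.5, "ax": 0, "ay": 0, "az": 0}, {"claw": 0, "tx": 1.0, "ty": 1.9, "tz": -2.3, "ax": 0, "ay": 0, "az": 0}, {"claw": 0, "tx": 1.6, "ty": 2.4, "tz": -3.0, "ax": 0, "ay": 0, "az": 0}, {"claw": 0, "tx": 2.3, "ty": 2.8, "tz": -3.7, "ax": 0, "ay": 0, "az": 0}, {"claw": 0, "tx": 3.0, "ty": 3.2, "tz": -4.3, "ax": 0, "ay": 0, "az": 0}, {"claw": 0, "tx": 3.6, "ty": 3.5, "tz": -4.7, "ax": 0, "ay": 0, "az": 0}, {"claw": 0, "tx": 4.2, "ty": 3.8, "tz": -5.1, "ax": 0, "ay": 0, "az": 0}, {"claw": 0, "tx": 4.2, "ty": 3.8, "tz": -5.1, "ax": 0, "ay": 0, "az": 0}, {"claw": 0, "tx": 4.2, "ty": 3.8, "tz": -5.1, "ax": 0, "ay": 0, "az": 0}])

```text
time: 12.07
eef_pos: [0.4914, -0.052, 0.0583]
tcp_rot: [-0.706, 0.034, -0.034, 0.706]
contact_force: [-0.4, 0.5, 0.2]
opening: -0.002
```

Run:
```python
from h import *
st();
p,d=cams.read_camera('side');cv2.imwrite('pics/s4.png',cv2.resize(p[120:400,160:440],None,fx=2.1,fy=2.1,interpolation=2))
```

```text
t 12.07 p [ 0.4914 -0.052   0.0583] F [-0.4  0.5  0.2] op -0.002 q [-0.31  0.11  2.13 -0.    0.9  -1.79] 
 [[0.995, -0.0, 0.095], [-0.095, 0.0, 0.995], [-0.0, -1.0, 0.0]]
```

View pics/s4.png

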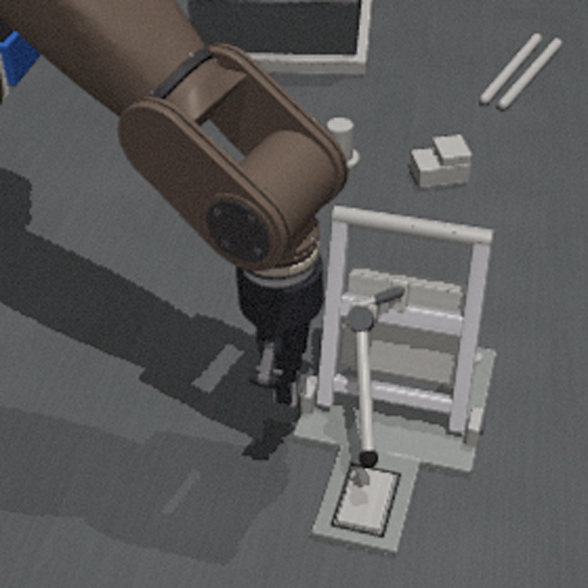

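Run:
```python
from h import *
p,d=cams.read_camera('scene');cv2.imwrite('pics/c4.png',cv2.resize(p[170:330,220:400],None,fx=3.7,fy=3.7,interpolation=2))
for q in [1.7,1.85,2.007]:
    P=W(leg(q,130));print(q,P.round(4),((proj('side',P)-[160,120])*2.1).round(1),((proj('scene',P)-[220,170])*3.7).round(1))
b=W(fr([0,0,196],.36));print('bar',b)
st();go(b+[0,0,.15],84.5)
```

```text
1.7 [ 0.5389 -0.1107  0.0585] [[323.2 452.3]] [[265.2 184.6]]
1.85 [ 0.5583 -0.112   0.0588] [[343.8 455.8]] [[244.4 196.2]]
2.007 [ 0.5786 -0.1109  0.0609] [[365.9 456. ]] [[224.2 209.1]]
bar [0.59461774 0.05172788 0.20543578]
t 12.17 p [ 0.491  -0.0516  0.0584] F [-1.  -1.  -0.4] op -0.002 q [-0.31  0.11  2.13  0.    0.9  -1.79] 
 [[0.995, -0.0, 0.095], [-0.095, 0.0, 0.995], [-0.0, -1.0, 0.0]]
t 12.17 txyz [  9.34 -29.7   11.27] a [-0.   0.1 -0. ]
```

View pics/c4.png

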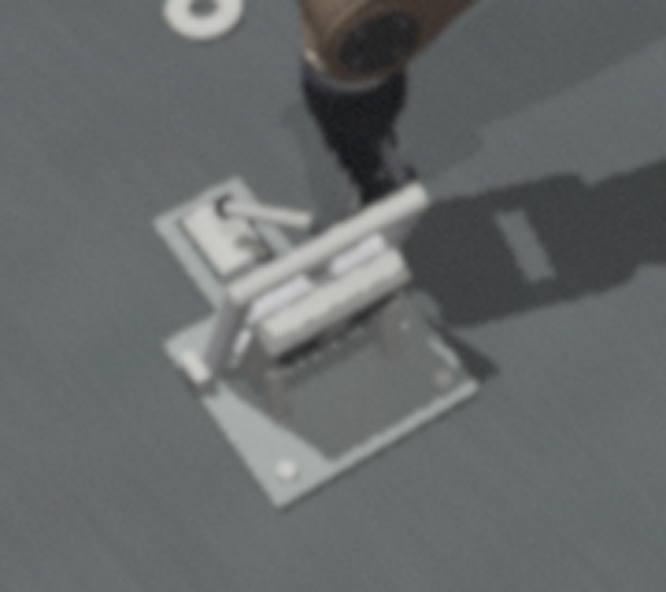

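Foot at (368,457) in the side view and (225,207) in the scene view both match the 2.007 lower-stop prediction. Next I go over the bar, with the tool tilted to match the frame.

```bash
cat >> h.py <<'E'
def bar(th,h,dy=0):  # TCP at frame height h, aligned with frame; returns pos, R
    c,s=np.cos(PSI),np.sin(PSI)
    up=np.array([c*np.sin(th),s*np.sin(th),np.cos(th)]);ys=np.array([-s,c,0])
    y=-up;x=-ys;z=np.cross(x,y)
    return W(fr([0,dy,h],th)),R.from_matrix(np.c_[x,y,z])
E
python3 - <<'E'
from h import *
P,Rw=bar(.36,310);print(P);go(P,Rw=Rw)
E
```

```text
[0.59846684 0.09170225 0.31212802]
t 12.17 txyz [  9.34 -25.37  15.28] a [-20.6   0.1   0. ]
```

Emit:
play_rows(steps=[{"claw": 5, "tx": 0, "ty": -4, "tz": 0, "ax": 0, "ay": 0, "az": 0}, {"claw": 5, "tx": 0, "ty": -8, "tz": 0, "ax": 0, "ay": 0, "az": 0}, {"claw": 5, "tx": 0, "ty": -12, "tz": 0, "ax": 0, "ay": 0, "az": 0}, {"claw": 5, "tx": 0, "ty": -16, "tz": 0, "ax": 0, "ay": 0, "az": 0}, {"claw": 5, "tx": 0, "ty": -20, "tz": 0, "ax": 0, "ay": 0, "az": 0}, {"claw": 5, "tx": 0, "ty": -24, "tz": 0, "ax": 0, "ay": 0, "az": 0}, {"claw": 5, "tx": 2, "ty": -27, "tz": 3, "ax": -6, "ay": 0, "az": 0}, {"claw": 5, "tx": 4, "ty": -28, "tz": 6, "ax": -12, "ay": 0, "az": 0}, {"claw": 5, "tx": 6, "ty": -28, "tz": 9, "ax": -18, "ay": 0, "az": 0}, {"claw": 5, "tx": 8, "ty": -27, "tz": 12, "ax": -20.6, "ay": 0, "az": 0}, {"claw": 5, "tx": 9.3, "ty": -26, "tz": 15, "ax": -20.6, "ay": 0, "az": 0}, {"claw": 5, "tx": 9.3, "ty": -25.4, "tz": 15.3, "ax": -20.6, "ay": 0, "az": 0}])

```text
time: 13.17
eef_pos: [0.5991, 0.0969, 0.3098]
tcp_rot: [0.821, -0.037, 0.025, -0.569]
contact_force: [-0.6, -0.8, -0.5]
opening: 0.582
```

Run:
```python
from h import *
st();P,Rw=bar(.36,310);go(P,Rw=Rw);P,Rw=bar(.36,177);go(P,Rw=Rw)
p,d=cams.read_camera('wrist');cv2.imwrite('pics/w9.png',p)
```

```text
t 13.17 p [0.5991 0.0969 0.3098] F [-0.6 -0.8 -0.5] op 0.582 q [ 0.13  0.16  1.61 -0.35  1.46 -1.29] 
 [[0.996, -0.033, 0.083], [-0.089, -0.349, 0.933], [-0.002, -0.937, -0.35]]
t 13.17 txyz [-0.01 -0.03 -0.57] a [-0.1  0.4  0. ]
t 13.17 txyz [-0.02 13.27 -0.59] a [-0.1  0.4  0. ]
```

View pics/w9.png

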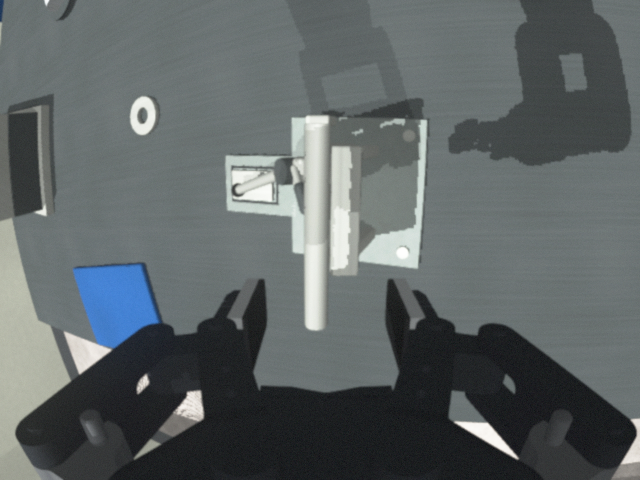

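Run:
```python
from h import *
s=ctrl.get_state();Rt=R.from_quat(s['tcp_rot']).as_matrix()
P=wonz([[317.5,118],[316,328]],.2075,s['eef_pos'],s['tcp_rot']);print(P,P.mean(0))
print('tool mm',((P-s['eef_pos'])@Rt*1000).round(1), ((W(fr([0,0,196],.36))-s['eef_pos'])@Rt*1000).round(1))
st()
```

```text
[[0.51559432 0.05814838 0.2075    ]
 [0.67103195 0.04219042 0.2075    ]] [0.59331314 0.0501694  0.2075    ]
tool mm [[-77.9 110.7  -5.6]
 [ 78.4 110.6  -7.6]] [  1.4 112.   -4.3]
t 13.22 p [0.5977 0.0951 0.3088] F [-0.7 -0.8 -0.9] op 0.586 q [ 0.13  0.16  1.62 -0.35  1.46 -1.29] 
 [[0.996, -0.037, 0.083], [-0.09, -0.35, 0.932], [-0.005, -0.936, -0.352]]
```

Emit:
play_rows(steps=[{"claw": 5, "tx": 0, "ty": 3, "tz": -0.4, "ax": 0, "ay": 0, "az": 0}, {"claw": 5, "tx": 0, "ty": 6, "tz": -0.5, "ax": 0, "ay": 0, "az": 0}, {"claw": 5, "tx": 0, "ty": 8, "tz": -0.5, "ax": 0, "ay": 0, "az": 0}, {"claw": 5, "tx": 0, "ty": 8, "tz": -0.5, "ax": 0, "ay": 0, "az": 0}, {"claw": 5, "tx": 0, "ty": 8, "tz": -0.5, "ax": 0, "ay": 0, "az": 0}])

```text
time: 13.63
eef_pos: [0.594, 0.058, 0.239]
tcp_rot: [0.821, -0.04, 0.027, -0.568]
contact_force: [-0.2, -0.6, 1.2]
opening: 0.586
```

Run:
```python
from h import *
st();P,Rw=bar(.36,177);go(P,Rw=Rw)
p,d=cams.read_camera('wrist');cv2.imwrite('pics/w10.png',p)
```

```text
t 13.63 p [0.594 0.058 0.239] F [-0.2 -0.6  1.2] op 0.586 q [ 0.07  0.17  1.73 -0.37  1.32 -1.3 ] 
 [[0.995, -0.036, 0.09], [-0.097, -0.351, 0.932], [-0.002, -0.936, -0.352]]
t 13.63 txyz [0.14 5.25 0.6 ] a [ 0.  -0.  -0.1]
```

View pics/w10.png

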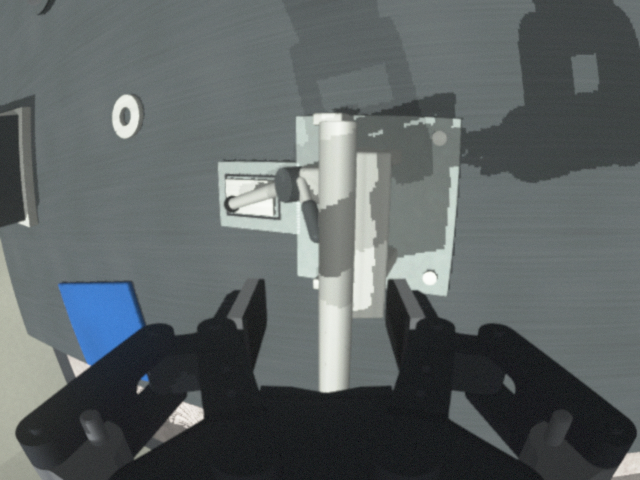

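Emit:
play_rows(steps=[{"claw": 5, "tx": 0, "ty": 1, "tz": 0.5, "ax": 0, "ay": 0, "az": 0}, {"claw": 5, "tx": 0, "ty": 2.5, "tz": 0.5, "ax": 0, "ay": 0, "az": 0}, {"claw": 5, "tx": 0, "ty": 4, "tz": 0.5, "ax": 0, "ay": 0, "az": 0}, {"claw": 5, "tx": 0, "ty": 5.1, "tz": 0.5, "ax": 0, "ay": 0, "az": 0}, {"claw": 5, "tx": 0, "ty": 5.1, "tz": 0.5, "ax": 0, "ay": 0, "az": 0}, {"claw": 5, "tx": 0, "ty": 5.1, "tz": 0.5, "ax": 0, "ay": 0, "az": 0}])

```text
time: 14.18
eef_pos: [0.5938, 0.0459, 0.1899]
tcp_rot: [0.821, -0.039, 0.027, -0.569]
contact_force: [0.3, 0.6, 1.4]
opening: 0.586
```

Run:
```python
from h import *
st();P,Rw=bar(.36,177);go(P,Rw=Rw)
p,d=cams.read_camera('wrist');cv2.imwrite('pics/w11.png',cv2.resize(p[160:480,160:500],None,fx=1.8,fy=1.8))
```

```text
t 14.18 p [0.5938 0.0459 0.1899] F [0.3 0.6 1.4] op 0.586 q [ 0.05  0.21  1.78 -0.38  1.23 -1.28] 
 [[0.995, -0.034, 0.089], [-0.095, -0.35, 0.932], [-0.0, -0.936, -0.352]]
t 14.18 txyz [0.02 0.24 0.  ] a [-0.  0.  0.]
```

View pics/w11.png

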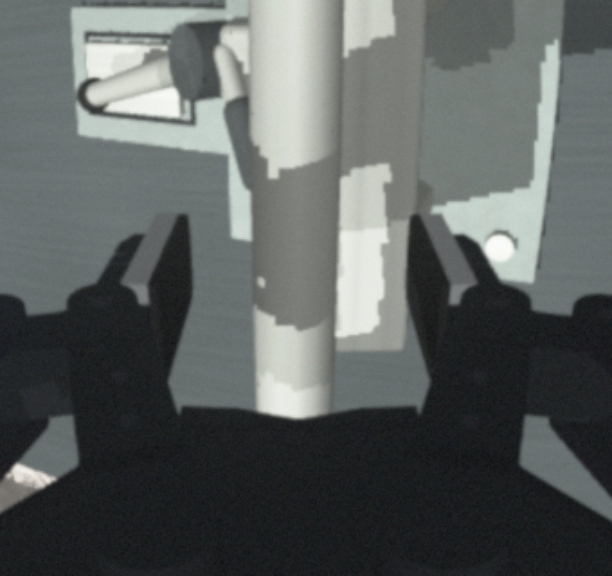

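Emit:
play_rows(grip_force=50, steps=[{"claw": 5, "tx": 0, "ty": 0.2, "tz": 0, "ax": 0, "ay": 0, "az": 0}, {"claw": 1.4, "tx": 0, "ty": 0.2, "tz": 0, "ax": 0, "ay": 0, "az": 0}, {"claw": 1.4, "tx": 0, "ty": 0.2, "tz": 0, "ax": 0, "ay": 0, "az": 0}, {"claw": 1.4, "tx": 0, "ty": 0.2, "tz": 0, "ax": 0, "ay": 0, "az": 0}, {"claw": 1.4, "tx": 0, "ty": 0.2, "tz": 0, "ax": 0, "ay": 0, "az": 0}, {"claw": 1.4, "tx": 0, "ty": 0.2, "tz": 0, "ax": 0, "ay": 0, "az": 0}, {"claw": 1.4, "tx": 0, "ty": 0.2, "tz": 0, "ax": 0, "ay": 0, "az": 0}])

```text
time: 14.82
eef_pos: [0.594, 0.0446, 0.189]
tcp_rot: [0.822, -0.039, 0.027, -0.568]
contact_force: [-1.0, -2.2, 4.0]
opening: 0.191
```

Run:
```python
from h import *
st()
s=ctrl.get_state()
# arc relative to present grasp: rotate tool about hinge axis
H=W([0,0,22]);ys=np.array([-np.sin(PSI),np.cos(PSI),0]);Rt=R.from_quat(s['tcp_rot'])
v=s['eef_pos']-H;print('lean of TCP',np.degrees(np.arctan2(v@np.array([np.cos(PSI),np.sin(PSI),0]),v[2])),np.linalg.norm(v-ys*(v@ys)))
for d in [.06,.12,.18,.24,.30,.33,.36]:
    q=R.from_rotvec(-d*ys);t=Rt.as_matrix().T@(H+q.apply(v)-s['eef_pos'])*100
    print(d,t.round(2),(Rt.inv()*q*Rt).as_rotvec(degrees=True).round(1))
```

```text
t 14.82 p [0.594  0.0446 0.189 ] F [-1.  -2.2  4. ] op 0.191 q [ 0.05  0.21  1.78 -0.38  1.23 -1.28] 
 [[0.995, -0.033, 0.09], [-0.095, -0.352, 0.931], [0.001, -0.936, -0.353]]
lean of TCP 20.34199051480385 0.17807291528365166
0.06 [-0.    0.04 -1.07] [ 3.4  0.  -0. ]
0.12 [-0.    0.14 -2.13] [ 6.9  0.  -0. ]
0.18 [-0.    0.31 -3.19] [10.3  0.  -0. ]
0.24 [-0.    0.54 -4.23] [13.8  0.  -0. ]
0.3 [-0.    0.83 -5.26] [17.2  0.  -0. ]
0.33 [-0.    0.99 -5.76] [18.9  0.  -0. ]
0.36 [-0.    1.18 -6.27] [20.6  0.  -0. ]
```

Emit:
play_rows(steps=[{"claw": 1.4, "tx": 0, "ty": 0.01, "tz": -0.54, "ax": 1.7, "ay": 0, "az": 0}, {"claw": 1.4, "tx": 0, "ty": 0.04, "tz": -1.07, "ax": 3.4, "ay": 0, "az": 0}, {"claw": 1.4, "tx": 0, "ty": 0.08, "tz": -1.6, "ax": 5.2, "ay": 0, "az": 0}, {"claw": 1.4, "tx": 0, "ty": 0.14, "tz": -2.13, "ax": 6.9, "ay": 0, "az": 0}, {"claw": 1.4, "tx": 0, "ty": 0.22, "tz": -2.66, "ax": 8.6, "ay": 0, "az": 0}, {"claw": 1.4, "tx": 0, "ty": 0.31, "tz": -3.19, "ax": 10.3, "ay": 0, "az": 0}, {"claw": 1.4, "tx": 0, "ty": 0.42, "tz": -3.71, "ax": 12, "ay": 0, "az": 0}, {"claw": 1.4, "tx": 0, "ty": 0.54, "tz": -4.23, "ax": 13.8, "ay": 0, "az": 0}, {"claw": 1.4, "tx": 0, "ty": 0.68, "tz": -4.75, "ax": 15.5, "ay": 0, "az": 0}, {"claw": 1.4, "tx": 0, "ty": 0.83, "tz": -5.26, "ax": 17.2, "ay": 0, "az": 0}, {"claw": 1.4, "tx": 0, "ty": 0.83, "tz": -5.26, "ax": 17.2, "ay": 0, "az": 0}, {"claw": 1.4, "tx": 0, "ty": 0.83, "tz": -5.26, "ax": 17.2, "ay": 0, "az": 0}])

```text
time: 15.82
eef_pos: [0.5887, -0.0067, 0.2]
tcp_rot: [0.726, -0.035, 0.033, -0.686]
contact_force: [-3.6, 1.4, 6.3]
opening: 0.193
```

Run:
```python
from h import *
st()
s=ctrl.get_state()
H=W([0,0,22]);ys=np.array([-np.sin(PSI),np.cos(PSI),0]);Rt=R.from_quat(s['tcp_rot'])
v=s['eef_pos']-H;print('lean of TCP',np.degrees(np.arctan2(v@np.array([np.cos(PSI),np.sin(PSI),0]),v[2])),np.linalg.norm(v-ys*(v@ys)))
for d in [.02,.04,.06,.08]:
    q=R.from_rotvec(-d*ys);t=Rt.as_matrix().T@(H+q.apply(v)-s['eef_pos'])*100
    print(d,t.round(2),(Rt.inv()*q*Rt).as_rotvec(degrees=True).round(1))
p,d=cams.read_camera('side');cv2.imwrite('pics/s5.png',cv2.resize(p[120:400,180:460],None,fx=2.1,fy=2.1,interpolation=2))
```

```text
t 15.82 p [ 0.5887 -0.0067  0.2   ] F [-3.6  1.4  6.3] op 0.193 q [-0.16  0.13  1.82 -0.06  1.19 -1.61] 
 [[0.995, -0.005, 0.096], [-0.096, -0.057, 0.994], [0.0, -0.998, -0.058]]
lean of TCP 3.3276810859105197 0.17831715512042173
0.02 [ 0.    0.   -0.36] [1.1 0.  0. ]
0.04 [ 0.    0.01 -0.71] [2.3 0.  0. ]
0.06 [ 0.    0.03 -1.07] [3.4 0.  0. ]
0.08 [ 0.    0.06 -1.43] [4.6 0.  0. ]
```

View pics/s5.png

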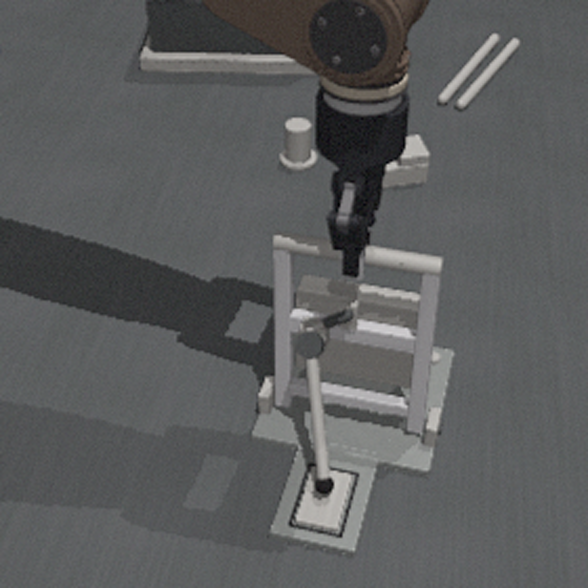

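Emit:
play_rows(steps=[{"claw": 1.4, "tx": 0, "ty": 0, "tz": -0.36, "ax": 1.1, "ay": 0, "az": 0}, {"claw": 1.4, "tx": 0, "ty": 0.01, "tz": -0.72, "ax": 2.3, "ay": 0, "az": 0}, {"claw": 1.4, "tx": 0, "ty": 0.02, "tz": -0.9, "ax": 2.8, "ay": 0, "az": 0}, {"claw": 1.4, "tx": 0, "ty": 0.02, "tz": -0.9, "ax": 2.8, "ay": 0, "az": 0}, {"claw": 1.4, "tx": 0, "ty": 0.02, "tz": -0.9, "ax": 2.8, "ay": 0, "az": 0}])

```text
time: 16.28
eef_pos: [0.5878, -0.0154, 0.2004]
tcp_rot: [0.71, -0.034, 0.034, -0.703]
contact_force: [-4.5, 0.9, 7.2]
opening: 0.192
```

```bash
cat > chk.py <<'E'
from h import *
st();s=ctrl.get_state()
H=W([0,0,22]);v=s['eef_pos']-H;print('lean rad',np.arctan2(v@np.array([np.cos(PSI),np.sin(PSI),0]),v[2]))
E
python3 chk.py
```

```text
t 16.28 p [ 0.5878 -0.0154  0.2004] F [-4.5  0.9  7.2] op 0.192 q [-0.19  0.12  1.82 -0.01  1.19 -1.67] 
 [[0.995, -0.001, 0.096], [-0.096, -0.009, 0.995], [-0.0, -1.0, -0.009]]
lean rad 0.008948854528574132
```

Emit:
play_rows(steps=[{"claw": 1.4, "tx": 0, "ty": 0, "tz": -0.1, "ax": 0.3, "ay": 0, "az": 0}, {"claw": 1.4, "tx": 0, "ty": 0, "tz": -0.2, "ax": 0.5, "ay": 0, "az": 0}, {"claw": 1.4, "tx": 0, "ty": 0, "tz": -0.2, "ax": 0.5, "ay": 0, "az": 0}, {"claw": 1.4, "tx": 0, "ty": 0, "tz": -0.2, "ax": 0.5, "ay": 0, "az": 0}])

```text
time: 16.62
eef_pos: [0.5876, -0.0171, 0.2004]
tcp_rot: [0.706, -0.034, 0.034, -0.706]
contact_force: [-3.8, 1.9, 7.1]
opening: 0.189
```

```bash
python3 chk.py
```

```text
t 16.62 p [ 0.5876 -0.0171  0.2004] F [-3.8  1.9  7.1] op 0.189 q [-0.2   0.12  1.82 -0.    1.19 -1.68] 
 [[0.995, -0.0, 0.095], [-0.095, -0.0, 0.995], [-0.0, -1.0, -0.0]]
lean rad -0.0007531214628081483
```

Emit:
play_rows(steps=[{"claw": 1.4, "tx": 0, "ty": 0, "tz": -0.1, "ax": 0.2, "ay": 0, "az": 0}, {"claw": 1.4, "tx": 0, "ty": 0, "tz": -0.15, "ax": 0.3, "ay": 0, "az": 0}, {"claw": 1.4, "tx": 0, "ty": 0, "tz": -0.15, "ax": 0.3, "ay": 0, "az": 0}, {"claw": 1.4, "tx": 0, "ty": 0, "tz": -0.15, "ax": 0.3, "ay": 0, "az": 0}])

```text
time: 16.95
eef_pos: [0.5875, -0.0183, 0.2004]
tcp_rot: [-0.704, 0.034, -0.034, 0.708]
contact_force: [-4.0, 1.8, 7.3]
opening: 0.19
```

```bash
python3 chk.py
python3 - <<'E'
from h import *
p,d=cams.read_camera('side');cv2.imwrite('pics/s6.png',cv2.resize(p[220:400,240:420],None,fx=3.3,fy=3.3,interpolation=2))
for th in [-.01,0,.02]:
  P=W(leg(2.007,130,th));print(th,P,((proj('side',P)-[240,220])*3.3).round(1))
E
```

```text
t 16.95 p [ 0.5875 -0.0183  0.2004] F [-4.   1.8  7.3] op 0.19 q [-0.21  0.12  1.83  0.01  1.19 -1.68] 
 [[0.995, 0.0, 0.095], [-0.095, 0.005, 0.995], [-0.0, -1.0, 0.005]]
lean rad -0.007705298519203257
-0.01 [ 0.57785068 -0.11854767  0.02411483] [[307.4 436.5]]
0 [ 0.5778532  -0.11852154  0.02513524] [[307.4 435.4]]
0.02 [ 0.57786117 -0.11843881  0.02717501] [[307.5 433.1]]
```

View pics/s6.png

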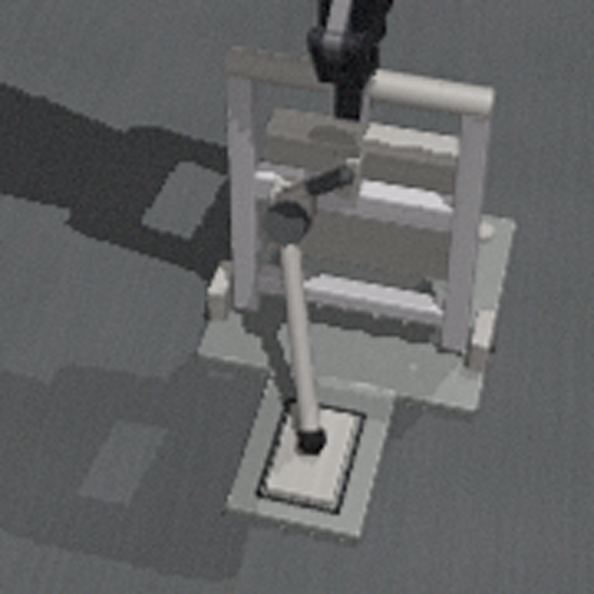

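Emit:
play_rows(steps=[{"claw": 1.4, "tx": 0, "ty": 0, "tz": -0.1, "ax": 0.2, "ay": 0, "az": 0}, {"claw": 1.4, "tx": 0, "ty": 0, "tz": -0.15, "ax": 0.3, "ay": 0, "az": 0}, {"claw": 1.4, "tx": 0, "ty": 0, "tz": -0.15, "ax": 0.3, "ay": 0, "az": 0}, {"claw": 1.4, "tx": 0, "ty": 0, "tz": -0.15, "ax": 0.3, "ay": 0, "az": 0}])

```text
time: 17.33
eef_pos: [0.5874, -0.0188, 0.2004]
tcp_rot: [-0.702, 0.034, -0.034, 0.711]
contact_force: [-3.5, 3.6, 6.9]
opening: 0.195
```

```bash
python3 chk.py
```

```text
t 17.33 p [ 0.5874 -0.0188  0.2004] F [-3.5  3.6  6.9] op 0.195 q [-0.21  0.12  1.83  0.01  1.19 -1.69] 
 [[0.995, 0.001, 0.095], [-0.095, 0.013, 0.995], [-0.0, -1.0, 0.013]]
lean rad -0.01052890264628329
```

Emit:
play_rows(steps=[{"claw": 1.4, "tx": 0, "ty": 0, "tz": -0.1, "ax": 0, "ay": 0, "az": 0}, {"claw": 1.4, "tx": 0, "ty": 0, "tz": -0.15, "ax": 0, "ay": 0, "az": 0}, {"claw": 1.4, "tx": 0, "ty": 0, "tz": -0.15, "ax": 0, "ay": 0, "az": 0}, {"claw": 1.4, "tx": 0, "ty": 0, "tz": -0.15, "ax": 0, "ay": 0, "az": 0}])

```text
time: 17.67
eef_pos: [0.5874, -0.0192, 0.2004]
tcp_rot: [-0.701, 0.033, -0.034, 0.712]
contact_force: [-3.6, 7.8, 7.4]
opening: 0.193
```

```bash
python3 chk.py
```

```text
t 17.67 p [ 0.5874 -0.0192  0.2004] F [-3.6  7.8  7.4] op 0.193 q [-0.21  0.12  1.83  0.02  1.19 -1.69] 
 [[0.995, 0.002, 0.095], [-0.095, 0.015, 0.995], [0.0, -1.0, 0.015]]
lean rad -0.01251452587709151
```

Emit:
play_rows(steps=[{"claw": 1.4, "tx": 0, "ty": 0, "tz": 0, "ax": 0, "ay": 0, "az": 0}, {"claw": 1.4, "tx": 0, "ty": 0, "tz": 0, "ax": 0, "ay": 0, "az": 0}, {"claw": 1.4, "tx": 0, "ty": 0, "tz": 0, "ax": 0, "ay": 0, "az": 0}, {"claw": 1.4, "tx": 0, "ty": 0, "tz": 0, "ax": 0, "ay": 0, "az": 0}, {"claw": 1.4, "tx": 0, "ty": 0, "tz": 0, "ax": 0, "ay": 0, "az": 0}, {"claw": 1.4, "tx": 0, "ty": 0, "tz": 0, "ax": 0, "ay": 0, "az": 0}])

```text
time: 18.17
eef_pos: [0.5874, -0.0192, 0.2004]
tcp_rot: [-0.701, 0.033, -0.034, 0.712]
contact_force: [-3.3, 6.7, 6.6]
opening: 0.195
```

```bash
python3 chk.py
python3 - <<'E'
from h import *
p,d=cams.read_camera('side');cv2.imwrite('pics/s7.png',np.hstack([cv2.resize(p[300:400,290:370],None,fx=5,fy=5,interpolation=2),cv2.resize(cams.read_camera('wrist')[0],(400,500))]))
E
```

```text
t 18.17 p [ 0.5874 -0.0192  0.2004] F [-3.3  6.7  6.6] op 0.195 q [-0.21  0.12  1.83  0.02  1.19 -1.69] 
 [[0.995, 0.002, 0.095], [-0.095, 0.015, 0.995], [0.0, -1.0, 0.015]]
lean rad -0.012618152957016324
```

View pics/s7.png

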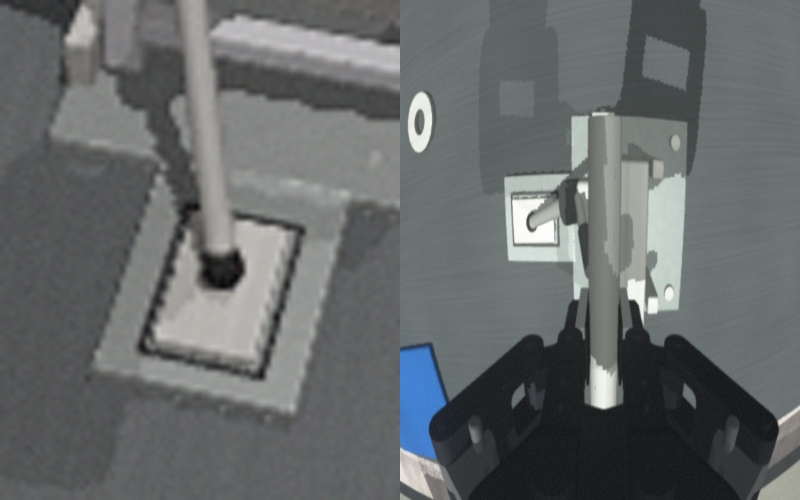

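The foot at (222,268) in the zoom sits on the plate, and the plate is still square inside its outline. The push is steady at about 7 N, so I'm handing in.

```bash
python3 -c "
from plant import ctrl
print(ctrl.sign_off())"
```

```text
the job is handed in; nothing more can be done
None
```

The job is handed in at about 18.3 s. The arm is still gripping the bar and holding the frame upright.

- **Plate:** I laid it flat inside the landing outline. In the wrist view it is square and fully inside the lines, but about 1 mm off centre along the stand's x, away from the frame. I left that uncorrected. It had not visibly moved at the end.
- **Leg:** I pushed it past centre and it snapped down. The foot's position in both the scene and side views matched the prediction for the lower stop (2.007).
- **Frame:** I gripped the bar at about 50 N and raised the frame until the foot met the plate. The tool stopped advancing there, and the push held steady at about 7 N over the last half second.
- **Disagreement:** my estimate of the final lean was −0.012 rad, where the foot should meet the plate at 0. That is close to the error in my stand position (roughly 0.01 rad), and the bar would sit about 10 mm further forward at the no-plate stop (−0.06). I take it as foot contact.

I did not touch the ring, bush or block.

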